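Close up the carving bench

TASK

Close up the carving bench for the night: lay every wood blank in the round box, then set the lid gently on the box so that it sits fully down and level. Hang each pattern board by its slot on the rack pin of its own colour, sliding the slot sideways over the pin until the board hangs plumb by itself. Leave the bottle and the mug alone, and do not tip the box or put the lid on before all blanks are in.

Things in the scene. Friction and masses are not known exactly. Their poses are not given: they have to be found in the camera images.
- box_floor (a point): round open bentwood box, pale wood, outer diameter 180, inner diameter 168, height 70 mm, loose, 0.6 kg. This point: centre of its inner floor, 6 mm above its underside; z up
- box_rim (a point): centre of the mouth of that box, level with the top of its rim, 64 mm above the inner floor
- lid_knob (a point): loose wooden lid of the box, about 0.25 kg: a plug 158 mm across and 8 mm high below, on it a disc 186 mm across and 10 mm thick, on that a dark round knob 30 mm across and 30 mm high. It starts lying plug down on the bench. This point: middle of the knob, 33 mm above the underside of the plug; z up through the knob
- lid_ledge (a point): the same lid: centre of the underside of its wide disc (25 mm below the knob's middle), which comes to rest on the box rim when the lid is seated
- blank1_mid (a point): loose wood carving blank 1, a block 60 x 34 x 34 mm, 60 g, lying on the bench; this point: its centre; x along its 60 mm length. May be absent
- blank2_mid (a point): loose wood carving blank 2, a block 60 x 34 x 34 mm, 60 g, lying on the bench; this point: its centre; x along its 60 mm length. May be absent
- blank3_mid (a point): loose wood carving blank 3, a block 60 x 34 x 34 mm, 60 g, lying on the bench; this point: its centre; x along its 60 mm length. May be absent
- red_tab (a point): red pattern board: upright plate 80 wide, 157 high, 10 mm thick, 70 g, on edge in a slot of a fixed dark stand (slots 13 wide, 30 deep, 50 apart, floor 8 above bench). Point: centre of its red top tab (30 wide, 48 high, 10 thick), 133 mm above the lower edge. x: across thickness, y: along width, z: up. Pin slot: see red_seat
- red_seat (a point): red board: middle of the seat, the top of its pin slot, 40 mm below the tab's centre, same axes; rests on the pin when hung. The slot is open at the -y edge only. From y -40 to -10 mm a lip narrows it to 16 mm high (7 to 23 mm below the seat); from y -10 to 10 it is 23 mm high; closed at y 10. The board balances plumb there
- red_pin_mid (a point): red pin on a fixed wooden rail (24 thick, top 136 mm above bench); three pins in a level row 110 apart, 125 mm high, pointing away from the robot. Point: on the axis, half-way (20 mm) between rail face and red head. x: along the pin to the head, y: along the rail, z: up. Shank 8 diameter, 40 long; head 20 diameter, too big for the slot
- blue_tab (a point): blue pattern board: upright plate 80 wide, 157 high, 10 mm thick, 70 g, on edge in a slot of a fixed dark stand (slots 13 wide, 30 deep, 50 apart, floor 8 above bench). Point: centre of its blue top tab (30 wide, 48 high, 10 thick), 133 mm above the lower edge. x: across thickness, y: along width, z: up. Pin slot: see blue_seat
- blue_seat (a point): blue board: middle of the seat, the top of its pin slot, 40 mm below the tab's centre, same axes; rests on the pin when hung. The slot is open at the -y edge only. From y -40 to -10 mm a lip narrows it to 16 mm high (7 to 23 mm below the seat); from y -10 to 10 it is 23 mm high; closed at y 10. The board balances plumb there
- blue_pin_mid (a point): blue pin on a fixed wooden rail (24 thick, top 136 mm above bench); three pins in a level row 110 apart, 125 mm high, pointing away from the robot. Point: on the axis, half-way (20 mm) between rail face and blue head. x: along the pin to the head, y: along the rail, z: up. Shank 8 diameter, 40 long; head 20 diameter, too big for the slot
- yellow_tab (a point): yellow pattern board: upright plate 80 wide, 157 high, 10 mm thick, 70 g, on edge in a slot of a fixed dark stand (slots 13 wide, 30 deep, 50 apart, floor 8 above bench). Point: centre of its yellow top tab (30 wide, 48 high, 10 thick), 133 mm above the lower edge. x: across thickness, y: along width, z: up. Pin slot: see yellow_seat
- yellow_seat (a point): yellow board: middle of the seat, the top of its pin slot, 40 mm below the tab's centre, same axes; rests on the pin when hung. The slot is open at the -y edge only. From y -40 to -10 mm a lip narrows it to 16 mm high (7 to 23 mm below the seat); from y -10 to 10 it is 23 mm high; closed at y 10. The board balances plumb there
- yellow_pin_mid (a point): yellow pin on a fixed wooden rail (24 thick, top 136 mm above bench); three pins in a level row 110 apart, 125 mm high, pointing away from the robot. Point: on the axis, half-way (20 mm) between rail face and yellow head. x: along the pin to the head, y: along the rail, z: up. Shank 8 diameter, 40 long; head 20 diameter, too big for the slot
- oil: bystander: amber oil bottle, 56 mm diameter, 140 high; origin: centre of its underside
- mug: bystander: blue mug, 80 mm diameter, 90 high; origin: centre of its underside
Mind the look-alikes: they are no part of the job. What is shaped like the part that bears blue_tab but purple or turquoise is not meant.

How it is judged:
By the outcome, as a careful person would: the job done as asked, in the order asked, and still so for the second after the job is handed in, with the robot touching nothing.
Of blank1, blank2, blank3 only 2 to 3 are there at a start; the rules pass over those that are not, and their reading is None.
At some moment in a run one of blank1, blank2, blank3, lid may be knocked a few centimetres aside while the robot is not near it.
It also fails if it takes over 200 s, if anything falls off the work surface, if the arm or the gripper's body presses on something with over 40 N, if the wrist force passes 120 N, or if a joint passes its speed limit or range.

ROBOT

A 6-joint arm with a two-finger parallel gripper is mounted at the origin on the work surface. World frame = base frame: x ahead of the robot, y to its left, z up, the work surface at z = 0. Lengths are in mm, angles in rad, forces in N, time in s.
With the tool pointing down it reaches from about 350 to 925 mm from the base axis. Payload 6.4 kg.
Tool frame: the origin (TCP) lies at the very end of the fingers, on their centre line; the grasp point (between the pads) lies 19 mm behind it; z points along the fingers, y is the line along which they close (so a half turn about z gives the same grasp; the last joint's range is limited). The gripper opens to 94 mm and grips with 3 to 60 N. Pads are 16 mm wide; open, the fingers measure 119 mm over their backs; the gripper's body (75 mm by 177 mm) begins 78 mm behind the grasp point.
Start: joints at [-1.436, 0.245, 1.558, -0, 1.339, -0.174], TCP at [197.55, -619.264, 205.455] pointing down, gripper open.
Joint ranges: [-3.13, 3.13], [-1.02, 2.26], [0.13, 2.54], [-0.95, 4.09], [0.21, 2.88], [-2.74, 2.74]. Speed limits (rad/s): [2.57, 2.57, 3.14, 3.14, 3.14, 3.14].

INTERFACE

Orientations are given as a rotation vector (axis times angle).
In Python, from rig import bot, grab_frame, camera_model gives the robot as it stands.
- The arm moves only by the tool servo_tool, never from a script. Its argument "increments" is a list of rows, each an object with "dr": the turn, a rotation vector about the tool's x, y, z in degrees, a list of three; "delta_pos": the shift along the tool's x, y, z in units of 30 mm (1.0 is 30 mm), a list of three; "grip": the opening in per cent of the stroke, from 0 (shut) to 100 (fully open). A call has 1 to 10 rows; each row is the pose to reach, as a shift and turn from the pose commanded when the call began, along the tool's axes at that moment; what a row does not reach only later rows make up. A row lasts 1/10 s, in which the tool goes at most 50 mm and 8.59 degrees, less where a joint would pass 70% of its speed; a pose out of reach is approached as far as the arm can. A call with a gripper value outside its range is refused whole. The fingers move at their own pace and stop on an object; the grip force is fixed at half the most. Time passes only in rows, so rows that repeat a pose let the fingers close. It gives the time, the measured TCP pose, the force, the opening and the grip force at its end, in the units of the state.
- bot.sense(): the state, without advancing time (a new reading comes with each control period).
- grab_frame(name): name is "side" or "top"; returns the picture (480x640x3 uint8, red, green, blue); there is no depth.
- camera_model(name): a dict with "intrinsics" (3x3 intrinsics, pixels), "xyz" and "rotation" of the camera in the world. Camera axes: x right, y down, z forward; pixel columns grow to the right and rows downward; lengths in mm; the calibration is good to about 2 mm. A picture is of the moment at which its call begins. camera_model takes no time and is no camera call.
- bot.hand_in(): hands the job in; it is judged then, once.
The state is a dict: "time": time; "joint_pos": joint angles; "dq": joint speeds; "joint_efforts": joint torques, N m; "tcp_pos": TCP position; "ee_rot": TCP orientation; "wrist_force": force on the tool from outside, world axes, zero at the start; "wrist_torque": the same for the moment, N m; "opening": opening from 0.0 (shut) to 1.0 (fully open); "gripper_force": force on a finger pad.
Only numpy, scipy, OpenCV 4.12 (cv2) and the standard library are available. Lean on these libraries where they do the work, as an engineer would, in place of code of your own. Each camera call takes 0.05 s, during which the arm holds its last target. There are 200 camera calls.

## Working session

There is one attempt and no reset: what is moved stays moved. The work goes in short steps, Python scripts to look and compute and a tool call to move; the robot and the scene stay as the last step left them, time stands still between calls to the robot, and variables do not carry over. Pictures are saved under pics/ and viewed, at most 14 in all, crops included, and the job is handed in when it is done.

Besides the shell and the picture viewer there is one more tool, called after "Emit:" as name([rows], argument=value, ...), one row to a line, values as JSON. servo_tool: Moves the arm, as the interface text tells. Its arguments: {"type":"object","properties":{"increments":{"type":"array","items":{"type":"object","properties":{"dr":{"type":"array","items":{"type":"number"}},"delta_pos":{"type":"array","items":{"type":"number"}},"grip":{"type":"number"}}}}},"required":["increments"]}

```bash
ls; mkdir -p pics; python3 - <<'E'
from rig import bot, grab_frame, camera_model
import cv2
for n in("side","top"):
    cv2.imwrite(f"pics/{n}0.png",grab_frame(n)[:,:,::-1]); print(n,camera_model(n))
print(bot.sense())
E
```

```text
pics
side {'intrinsics': array([[568.29572153,   0.        , 322.84593973],
       [  0.        , 568.29572153, 243.01621119],
       [  0.        ,   0.        ,   1.        ]]), 'xyz': array([369.46677808, 998.01245012, 747.69590041]), 'rotation': array([-0.22379311,  2.68458583, -1.49133635])}
top {'intrinsics': array([[519.02522753,   0.        , 319.20986246],
       [  0.        , 519.02522753, 245.88283804],
       [  0.        ,   0.        ,   1.        ]]), 'xyz': array([ 342.43182079,  -45.52916961, 1500.98401107]), 'rotation': array([-2.18584413,  2.15049927, -0.12761578])}
{'time': 0.1, 'joint_pos': array([-1.43606970e+00,  2.45727020e-01,  1.55885862e+00,  8.57652929e-06,
        1.33866945e+00, -1.74106600e-01]), 'dq': array([ 0.00027645, -0.00244441, -0.00157207, -0.00096522, -0.00135571,
        0.00010874]), 'joint_efforts': array([-2.99072226e-04, -4.16915846e+01, -3.15525734e+01,  6.87399809e-02,
        3.09496361e-02, -4.42262512e-05]), 'tcp_pos': array([ 197.49875829, -618.7244211 ,  204.48455307]), 'ee_rot': array([-3.10257048e+00, -4.82929824e-01, -6.44855995e-05]), 'wrist_force': array([ 0.0384114 ,  0.64260624, -0.8164114 ]), 'wrist_torque': array([ 0.02505478,  0.01139026, -0.0065781 ]), 'gripper_force': 0.0, 'opening': 1.002394816521937}
```

View pics/side0.png

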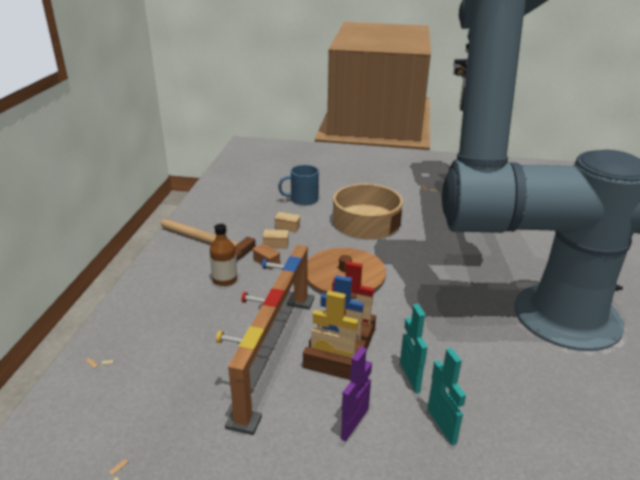

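View pics/top0.png

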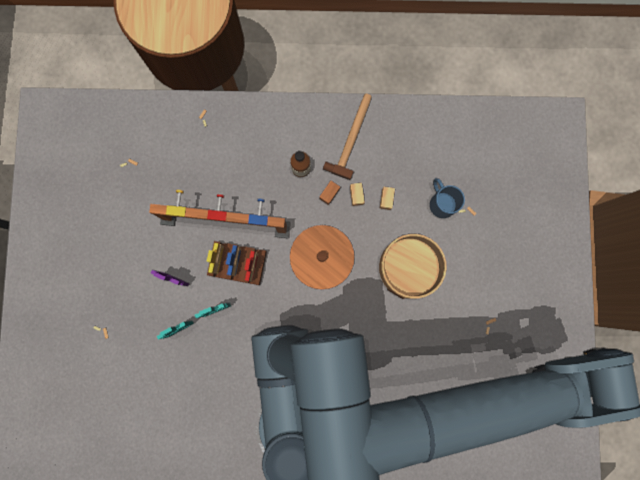

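```bash
cat > h.py <<'E'
import numpy as np, cv2
from scipy.spatial.transform import Rotation as R
from rig import bot, grab_frame, camera_model
def pix(n,p):
    c=camera_model(n); q=R.from_rotvec(c['rotation']).inv().apply(np.atleast_2d(p)-c['xyz'])
    u=q@np.array(c['intrinsics']).T; return u[:,:2]/u[:,2:]
def at(n,u,v,z):
    c=camera_model(n); d=R.from_rotvec(c['rotation']).apply(np.linalg.inv(c['intrinsics'])@[u,v,1])
    return c['xyz']+d*(z-c['xyz'][2])/d[2]
def crop(n,x0,y0,w,h,k,f):
    im=grab_frame(n)[y0:y0+h,x0:x0+w,::-1]; cv2.imwrite(f,cv2.resize(im,None,fx=k,fy=k,interpolation=cv2.INTER_CUBIC))
E
python3 - <<'E'
from h import *
crop("top",285,160,200,150,4,"pics/t1.png")
crop("top",140,170,160,120,5,"pics/t2.png")
crop("side",200,170,220,210,2.8,"pics/s1.png")
E
```

```text
(no output)
```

View pics/t1.png

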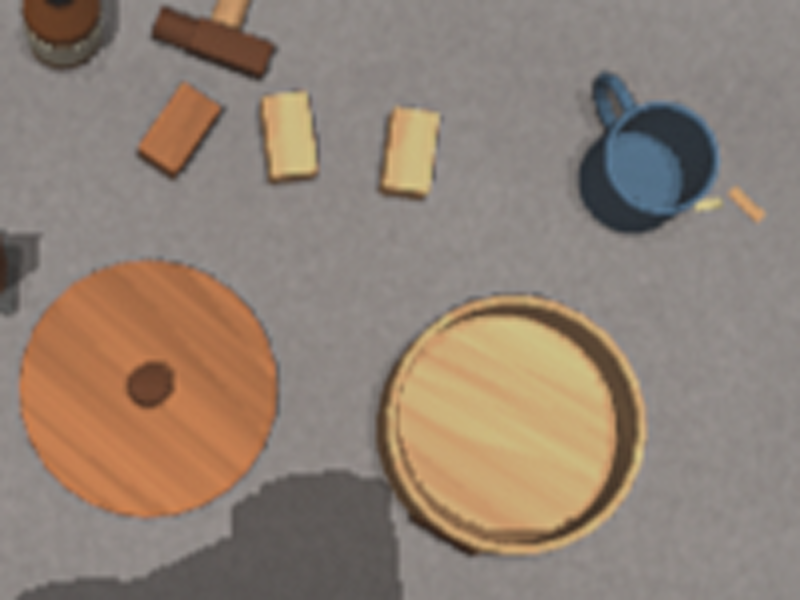

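View pics/t2.png

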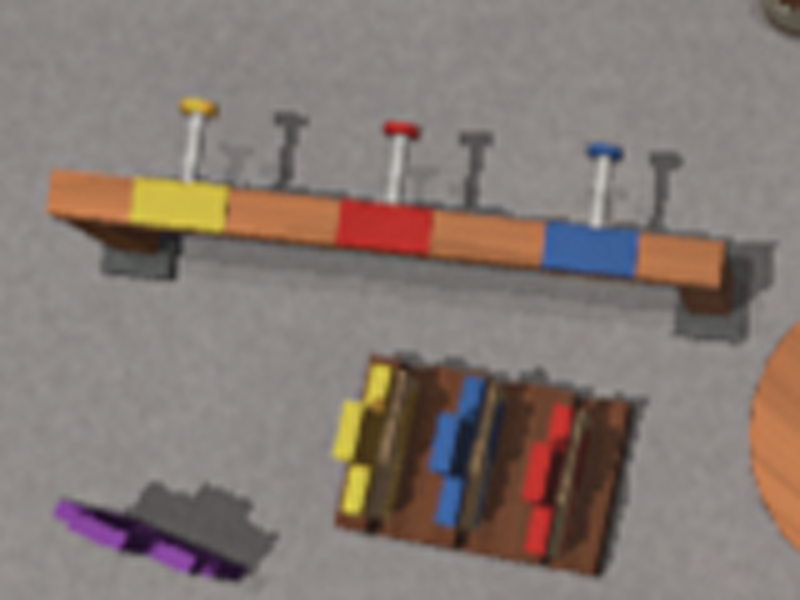

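View pics/s1.png

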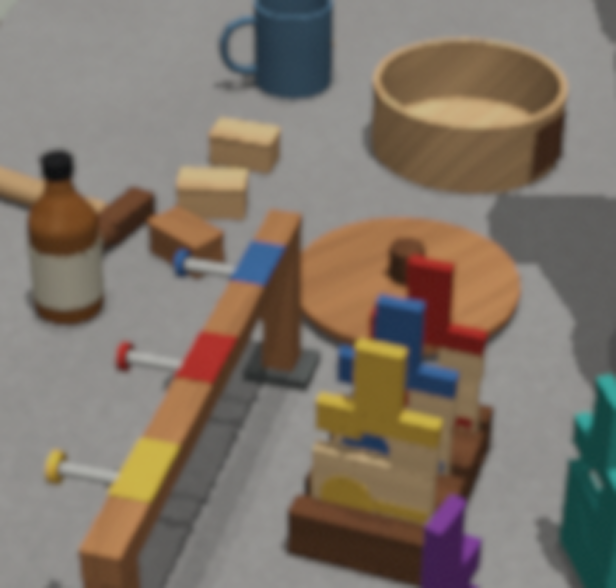

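```bash
python3 - <<'E'
from h import *
np.set_printoptions(precision=1,suppress=True)
crop("side",295,255,100,125,6,"pics/s2.png")
def c(x,y,z,k,x0,y0): return at("top",(x+.5)/k-.5+x0,(y+.5)/k-.5+y0,z)
for n,x,y,z in[("box",515,424,70),("lid",149,388,18),("knob",152,384,48)]: print(n,c(x,y,z,4,285,160))
for n,x,y,z in[("yh",198,106,125),("yb",190,180,125),("rh",401,130,125),("rb",396,203,125),("bh",603,152,125),("bb",597,226,125),("ytab",349,430,165),("ysh1",380,382,117),("ysh2",355,490,117),("btab",447,442,165),("bsh1",472,395,117),("bsh2",449,502,117),("rtab",539,468,165),("rsh1",561,425,117),("rsh2",538,530,117)]: print(n,c(x,y,z,5,140,170))
im=grab_frame("top"); hsv=cv2.cvtColor(im,cv2.COLOR_RGB2HSV)
m=(hsv[:,:,1]>90).astype(np.uint8); m[:,:315]=0; m[:182]=0; m[215:]=0; m[:,405:]=0
cs,_=cv2.findContours(m,cv2.RETR_EXTERNAL,cv2.CHAIN_APPROX_NONE)
for k in cs:
    if cv2.contourArea(k)<40: continue
    b=cv2.boxPoints(cv2.minAreaRect(k)); w=np.array([at("top",u,v,17)[:2] for u,v in b]); e=[w[1]-w[0],w[2]-w[1]]
    print(w.mean(0),[ (np.linalg.norm(a),np.degrees(np.arctan2(a[1],a[0]))) for a in e], b.mean(0))
print(R.from_rotvec(bot.sense()['ee_rot']).as_matrix())
E
```

```text
box [ 450.2 -316.3   70. ]
lid [475.6 -63.4  18. ]
knob [475.8 -65.1  48. ]
yh [637.6 324.7 125. ]
yb [597.1 327.2 125. ]
rh [626.3 215.1 125. ]
rb [586.5 216.3 125. ]
bh [616.2 106.2 125. ]
bb [575.8 108.2 125. ]
ytab [460.3 228.5 165. ]
ysh1 [490.6 222.8 117. ]
ysh2 [432.5 233.9 117. ]
btab [454.9 177.8 165. ]
bsh1 [484.4 173.4 117. ]
bsh2 [426.9 183.7 117. ]
rtab [442.2 130.  165. ]
rsh1 [469.1 125.3 117. ]
rsh2 [412.7 135.8 117. ]
[ 650.2 -249.5] [(np.float64(62.86910169813486), np.float64(-7.829271744685213)), (np.float64(34.61412299973351), np.float64(-97.27494913096234))] [386.7 198. ]
[ 660.7 -161.8] [(np.float64(34.80946129605824), np.float64(-81.73032456465418)), (np.float64(62.369215821636764), np.float64(-172.60063477182064))] [356.6 193.9]
[665.  -82.1] [(np.float64(63.38291923811647), np.float64(-33.602727736245164)), (np.float64(35.26723603928981), np.float64(-124.59527120170074))] [329.3 192. ]
[[ 1.   0.3 -0. ]
 [ 0.3 -1.   0. ]
 [ 0.  -0.  -1. ]]
```

View pics/s2.png

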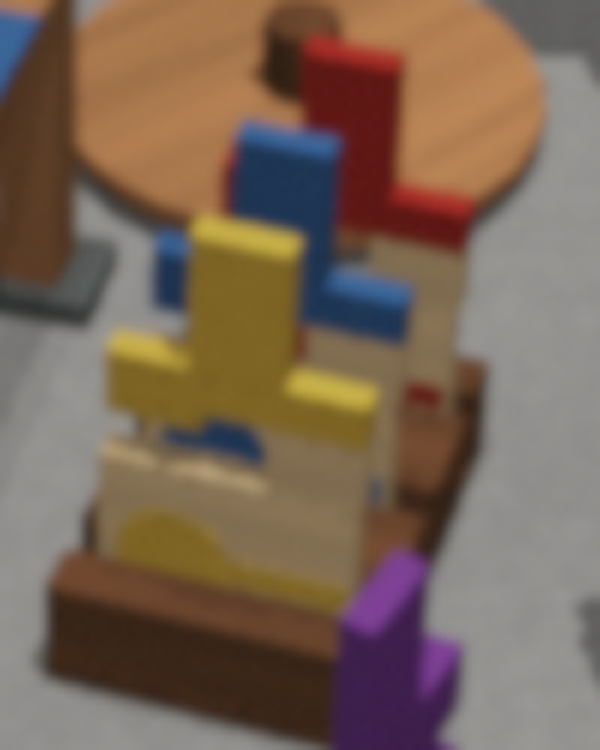

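```bash
cat >> h.py <<'E'
def Rd(phi):
    a=np.radians(phi); c,s=np.cos(a),np.sin(a); return np.array([[c,s,0],[s,-c,0],[0,0,-1.]])
def plan(*wps):
    "rows (delta_pos, dr) from the pose now to world way-points x,y,z,phi"
    s=bot.sense(); R0=R.from_rotvec(s['ee_rot']).as_matrix()
    for x,y,z,phi in wps:
        d=R0.T@(np.array([x,y,z])-s['tcp_pos'])/30; r=R.from_matrix(R0.T@Rd(phi)).as_rotvec(degrees=True)
        print((x,y,z,phi),'->',np.round(d,2).tolist(),np.round(r,1).tolist())
def blanks():
    hsv=cv2.cvtColor(grab_frame("top"),cv2.COLOR_RGB2HSV)
    m=(hsv[:,:,1]>90).astype(np.uint8); m[:,:312]=0; m[:180]=0; m[225:]=0; m[:,420:]=0
    for k in cv2.findContours(m,cv2.RETR_EXTERNAL,cv2.CHAIN_APPROX_NONE)[0]:
        if cv2.contourArea(k)<40: continue
        b=cv2.boxPoints(cv2.minAreaRect(k)); w=np.array([at("top",u,v,17)[:2] for u,v in b])
        e=max(w[1]-w[0],w[2]-w[1],key=np.linalg.norm); print('blank',w.mean(0).round(1),np.degrees(np.arctan2(e[1],e[0])).round(1),np.linalg.norm(e).round(1))
E
python3 - <<'E'
from h import *
print(at("top",300.5,156,135),at("top",300.5,162,80), at("top",285+62/4,160+55/4,20),"side cap",at("side",221,230,140),"side base",at("side",223,280,0))
print(pix("top",[[704,-108,40]]), at("top",351.5,179,25),at("top",324,169,25))
plan((650,-249.5,120,-7.8),(650,-249.5,8,-7.8))
E
```

```text
[ 7.36737155e+02 -1.76915946e-01  1.35000000e+02] [735.36146654   1.30750451  80.        ] [716.8760213    2.59052248  20.        ] side cap [729.64434972  22.66327251 140.        ] side base [741.13517769   7.9539363    0.        ]
[[338.68763811 177.08316838]] [ 702.69500616 -145.92303923   25.        ] [730.95499866 -65.6249716   25.        ]
(650, -249.5, 120, -7.8) -> [18.11, -7.15, 2.84] [-0.0, 0.0, 25.5]
(650, -249.5, 8, -7.8) -> [18.11, -7.15, 6.58] [-0.0, 0.0, 25.5]
```

Emit:
servo_tool([
  {"delta_pos":[18.11,-7.15,1.5],"dr":[0,0,25.5],"grip":65},
  {"delta_pos":[18.11,-7.15,1.5],"dr":[0,0,25.5],"grip":65},
  {"delta_pos":[18.11,-7.15,1.5],"dr":[0,0,25.5],"grip":65},
  {"delta_pos":[18.11,-7.15,1.5],"dr":[0,0,25.5],"grip":65},
  {"delta_pos":[18.11,-7.15,1.5],"dr":[0,0,25.5],"grip":65},
  {"delta_pos":[18.11,-7.15,1.5],"dr":[0,0,25.5],"grip":65},
  {"delta_pos":[18.11,-7.15,1.5],"dr":[0,0,25.5],"grip":65},
  {"delta_pos":[18.11,-7.15,1.5],"dr":[0,0,25.5],"grip":65},
  {"delta_pos":[18.11,-7.15,1.5],"dr":[0,0,25.5],"grip":65},
  {"delta_pos":[18.11,-7.15,1.5],"dr":[0,0,25.5],"grip":65},
])

```text
time: 1.35
tcp_pos: [583.9, -303.4, 167.2]
ee_rot: [3.134, -0.214, 0.0]
wrist_force: [0.2, -0.8, 0.1]
opening: 0.65
gripper_force: 0.0
```

```bash
python3 - <<'E'
from h import *
blanks(); plan((650,-249.5,70,-7.8),(650,-249.5,8,-7.8))
E
```

```text
blank [ 651.2 -243.7] -6.8 63.2
blank [ 660.7 -161.9] -172.6 62.4
blank [665.  -82.1] -33.6 63.4
(650, -249.5, 70, -7.8) -> [1.83, -1.86, 3.22] [-0.2, -0.1, 0.3]
(650, -249.5, 8, -7.8) -> [1.82, -1.86, 5.29] [-0.2, -0.1, 0.3]
```

Emit:
servo_tool([
  {"delta_pos":[1.82,-1.86,2.2],"dr":[0,0,0.3],"grip":65},
  {"delta_pos":[1.82,-1.86,3.22],"dr":[0,0,0.3],"grip":65},
  {"delta_pos":[1.82,-1.86,3.22],"dr":[0,0,0.3],"grip":65},
  {"delta_pos":[1.82,-1.86,3.22],"dr":[0,0,0.3],"grip":65},
  {"delta_pos":[1.82,-1.86,3.22],"dr":[0,0,0.3],"grip":65},
])

```text
time: 1.9
tcp_pos: [644.1, -257.4, 70.9]
ee_rot: [3.133, -0.222, -0.0]
wrist_force: [-0.2, 0.7, 0.6]
opening: 0.648
gripper_force: 0.0
```

```bash
python3 - <<'E'
from h import *
plan((650,-249.5,8,-7.8),(650,-249.5,120,0),(500,-292,130,0),(417,-292,130,0),(417,-292,17,0),(650,-249.5,8,-7.8))
E
```

```text
(650, -249.5, 8, -7.8) -> [0.16, -0.29, 2.1] [0.0, 0.0, -0.3]
(650, -249.5, 120, 0) -> [0.16, -0.29, -1.64] [0.0, 0.0, -8.1]
(500, -292, 130, 0) -> [-4.59, 1.82, -1.97] [0.0, 0.0, -8.1]
(417, -292, 130, 0) -> [-7.33, 2.21, -1.97] [0.0, 0.0, -8.1]
(417, -292, 17, 0) -> [-7.33, 2.21, 1.8] [0.0, 0.0, -8.1]
(650, -249.5, 8, -7.8) -> [0.16, -0.29, 2.1] [0.0, 0.0, -0.3]
```

Emit:
servo_tool([
  {"delta_pos":[0.16,-0.29,0.8],"dr":[0,0,0],"grip":65},
  {"delta_pos":[0.16,-0.29,1.6],"dr":[0,0,0],"grip":65},
  {"delta_pos":[0.16,-0.29,2.1],"dr":[0,0,0],"grip":65},
  {"delta_pos":[0.16,-0.29,2.1],"dr":[0,0,0],"grip":65},
  {"delta_pos":[0.16,-0.29,2.1],"dr":[0,0,0],"grip":15},
  {"delta_pos":[0.16,-0.29,2.1],"dr":[0,0,0],"grip":15},
  {"delta_pos":[0.16,-0.29,2.1],"dr":[0,0,0],"grip":15},
  {"delta_pos":[0.16,-0.29,2.1],"dr":[0,0,0],"grip":15},
  {"delta_pos":[0.16,-0.29,2.1],"dr":[0,0,0],"grip":15},
  {"delta_pos":[0.16,-0.29,2.1],"dr":[0,0,0],"grip":15},
])

```text
time: 2.9
tcp_pos: [650.8, -249.6, 8.7]
ee_rot: [3.133, -0.222, 0.002]
wrist_force: [-1.6, 0.2, 6.2]
opening: 0.36
gripper_force: 30.0
```

```bash
python3 - <<'E'
from h import *
plan((650,-249.5,130,0),(417,-292,130,0),(417,-292,17,0))
E
```

```text
(650, -249.5, 130, 0) -> [-0.02, 0.0, -4.04] [0.0, -0.1, -8.1]
(417, -292, 130, 0) -> [-7.51, 2.5, -4.05] [0.0, -0.1, -8.1]
(417, -292, 17, 0) -> [-7.51, 2.5, -0.28] [0.0, -0.1, -8.1]
```

Emit:
servo_tool([
  {"delta_pos":[0,0,-1.4],"dr":[0,0,0],"grip":15},
  {"delta_pos":[0,0,-2.8],"dr":[0,0,0],"grip":15},
  {"delta_pos":[-1,0.3,-4.05],"dr":[0,0,-8.1],"grip":15},
  {"delta_pos":[-7.51,2.5,-4.05],"dr":[0,0,-8.1],"grip":15},
  {"delta_pos":[-7.51,2.5,-4.05],"dr":[0,0,-8.1],"grip":15},
  {"delta_pos":[-7.51,2.5,-4.05],"dr":[0,0,-8.1],"grip":15},
  {"delta_pos":[-7.51,2.5,-4.05],"dr":[0,0,-8.1],"grip":15},
  {"delta_pos":[-7.51,2.5,-4.05],"dr":[0,0,-8.1],"grip":15},
  {"delta_pos":[-7.51,2.5,-4.05],"dr":[0,0,-8.1],"grip":15},
  {"delta_pos":[-7.51,2.5,-4.05],"dr":[0,0,-8.1],"grip":15},
])

```text
time: 3.9
tcp_pos: [417.3, -291.8, 129.3]
ee_rot: [3.141, 0.0, 0.001]
wrist_force: [0.6, 0.9, -1.5]
opening: 0.36
gripper_force: 29.9
```

```bash
python3 - <<'E'
from h import *
plan((417,-292,17,0))
E
```

```text
(417, -292, 17, 0) -> [-0.01, 0.01, 3.74] [0.0, -0.0, 0.0]
```

Emit:
servo_tool([
  {"delta_pos":[0,0,1.4],"dr":[0,0,0],"grip":15},
  {"delta_pos":[0,0,2.7],"dr":[0,0,0],"grip":15},
  {"delta_pos":[0,0,3.5],"dr":[0,0,0],"grip":15},
  {"delta_pos":[0,0,3.76],"dr":[0,0,0],"grip":15},
  {"delta_pos":[0,0,3.78],"dr":[0,0,0],"grip":15},
  {"delta_pos":[0,0,3.78],"dr":[0,0,0],"grip":45},
  {"delta_pos":[0,0,3.78],"dr":[0,0,0],"grip":45},
  {"delta_pos":[0,0,2.5],"dr":[0,0,0],"grip":45},
  {"delta_pos":[0,0,1],"dr":[0,0,0],"grip":60},
  {"delta_pos":[0,0,0],"dr":[0,0,0],"grip":65},
])

```text
time: 4.9
tcp_pos: [417.8, -292.6, 132.8]
ee_rot: [3.138, 0.0, 0.005]
wrist_force: [0.6, -1.3, 0.5]
opening: 0.586
gripper_force: 0.0
```

```bash
python3 - <<'E'
from h import *
blanks(); plan((660.7,-161.9,130,7.8),(660.7,-161.9,8,7.8))
E
```

```text
blank [ 660.7 -161.8] -172.6 62.4
blank [665.  -82.1] -33.6 63.4
(660.7, -161.9, 130, 7.8) -> [8.02, -4.43, 0.28] [0.6, -0.5, -7.8]
(660.7, -161.9, 8, 7.8) -> [7.99, -4.47, 4.35] [0.6, -0.5, -7.8]
```

Emit:
servo_tool([
  {"delta_pos":[8.1,-4.35,0],"dr":[0,0,-7.8],"grip":65},
  {"delta_pos":[8.1,-4.35,0],"dr":[0,0,-7.8],"grip":65},
  {"delta_pos":[8.1,-4.35,0],"dr":[0,0,-7.8],"grip":65},
  {"delta_pos":[8.1,-4.35,0],"dr":[0,0,-7.8],"grip":65},
  {"delta_pos":[8.1,-4.35,0],"dr":[0,0,-7.8],"grip":65},
  {"delta_pos":[8.1,-4.35,0],"dr":[0,0,-7.8],"grip":65},
  {"delta_pos":[8.1,-4.35,0],"dr":[0,0,-7.8],"grip":65},
  {"delta_pos":[8.1,-4.35,1.5],"dr":[0,0,-7.8],"grip":65},
  {"delta_pos":[8.1,-4.35,2.2],"dr":[0,0,-7.8],"grip":65},
  {"delta_pos":[8.1,-4.35,2.2],"dr":[0,0,-7.8],"grip":65},
])

```text
time: 5.95
tcp_pos: [656.0, -160.5, 58.9]
ee_rot: [-3.131, -0.212, 0.011]
wrist_force: [-0.7, 0.5, 0.2]
opening: 0.648
gripper_force: 0.0
```

```bash
python3 - <<'E'
from h import *
plan((660.7,-161.9,8,7.8))
E
```

```text
(660.7, -161.9, 8, 7.8) -> [0.16, 0.07, 1.7] [-0.2, 0.4, -0.0]
```

Emit:
servo_tool([
  {"delta_pos":[0.08,0.03,1.0],"dr":[0,0,0],"grip":65},
  {"delta_pos":[0.08,0.03,1.75],"dr":[0,0,0],"grip":65},
  {"delta_pos":[0.08,0.03,1.75],"dr":[0,0,0],"grip":65},
  {"delta_pos":[0.08,0.03,1.75],"dr":[0,0,0],"grip":65},
  {"delta_pos":[0.08,0.03,1.75],"dr":[0,0,0],"grip":15},
  {"delta_pos":[0.08,0.03,1.75],"dr":[0,0,0],"grip":15},
  {"delta_pos":[0.08,0.03,1.75],"dr":[0,0,0],"grip":15},
  {"delta_pos":[0.08,0.03,1.75],"dr":[0,0,0],"grip":15},
  {"delta_pos":[0.08,0.03,1.75],"dr":[0,0,0],"grip":15},
  {"delta_pos":[0.08,0.03,1.75],"dr":[0,0,0],"grip":15},
])

```text
time: 6.95
tcp_pos: [662.5, -161.8, 11.4]
ee_rot: [3.134, 0.214, 0.001]
wrist_force: [-1.5, 0.8, 5.7]
opening: 0.358
gripper_force: 30.0
```

```bash
python3 - <<'E'
from h import *
plan((483,-292,130,0))
E
```

```text
(483, -292, 130, 0) -> [-6.51, 3.49, -3.96] [0.0, -0.0, 7.8]
```

Emit:
servo_tool([
  {"delta_pos":[0,0,-1.4],"dr":[0,0,0],"grip":15},
  {"delta_pos":[0,0,-2.8],"dr":[0,0,0],"grip":15},
  {"delta_pos":[-1,0.5,-3.96],"dr":[0,0,7.8],"grip":15},
  {"delta_pos":[-6.51,3.49,-3.96],"dr":[0,0,7.8],"grip":15},
  {"delta_pos":[-6.51,3.49,-3.96],"dr":[0,0,7.8],"grip":15},
  {"delta_pos":[-6.51,3.49,-3.96],"dr":[0,0,7.8],"grip":15},
  {"delta_pos":[-6.51,3.49,-3.96],"dr":[0,0,7.8],"grip":15},
  {"delta_pos":[-6.51,3.49,-3.96],"dr":[0,0,7.8],"grip":15},
  {"delta_pos":[-6.51,3.49,-3.96],"dr":[0,0,7.8],"grip":15},
  {"delta_pos":[-6.51,3.49,-3.96],"dr":[0,0,7.8],"grip":15},
])

```text
time: 7.95
tcp_pos: [483.3, -291.4, 129.2]
ee_rot: [-3.141, -0.001, -0.0]
wrist_force: [-0.7, 1.1, -1.2]
opening: 0.361
gripper_force: 30.0
```

```bash
python3 - <<'E'
from h import *
plan((483,-292,19,0))
E
```

```text
(483, -292, 19, 0) -> [-0.01, 0.02, 3.67] [-0.0, -0.0, 0.0]
```

Emit:
servo_tool([
  {"delta_pos":[0,0,1.4],"dr":[0,0,0],"grip":15},
  {"delta_pos":[0,0,2.7],"dr":[0,0,0],"grip":15},
  {"delta_pos":[0,0,3.5],"dr":[0,0,0],"grip":15},
  {"delta_pos":[0,0,3.67],"dr":[0,0,0],"grip":15},
  {"delta_pos":[0,0,3.7],"dr":[0,0,0],"grip":15},
  {"delta_pos":[0,0,3.7],"dr":[0,0,0],"grip":45},
  {"delta_pos":[0,0,3.7],"dr":[0,0,0],"grip":45},
  {"delta_pos":[0,0,2.5],"dr":[0,0,0],"grip":45},
  {"delta_pos":[0,0,1],"dr":[0,0,0],"grip":60},
  {"delta_pos":[0,0,0],"dr":[0,0,0],"grip":60},
])

```text
time: 8.95
tcp_pos: [483.9, -292.6, 133.0]
ee_rot: [3.139, 0.0, 0.005]
wrist_force: [0.5, -1.1, -0.3]
opening: 0.578
gripper_force: 0.0
```

```bash
python3 - <<'E'
from h import *
blanks(); plan((665-6,-82.1+4,130,-33.6),(659,-78,14,-33.6))
E
```

```text
blank [665.  -82.1] -33.6 63.4
(659, -78.1, 130, -33.6) -> [5.76, -7.22, 0.26] [0.3, -0.7, 33.6]
(659, -78, 14, -33.6) -> [5.72, -7.25, 4.13] [0.3, -0.7, 33.6]
```

Emit:
servo_tool([
  {"delta_pos":[5.87,-7.13,0],"dr":[0,0,33.6],"grip":60},
  {"delta_pos":[5.87,-7.13,0],"dr":[0,0,33.6],"grip":60},
  {"delta_pos":[5.87,-7.13,0],"dr":[0,0,33.6],"grip":60},
  {"delta_pos":[5.87,-7.13,0],"dr":[0,0,33.6],"grip":60},
  {"delta_pos":[5.87,-7.13,0],"dr":[0,0,33.6],"grip":60},
  {"delta_pos":[5.87,-7.13,0],"dr":[0,0,33.6],"grip":60},
  {"delta_pos":[5.87,-7.13,0.5],"dr":[0,0,33.6],"grip":60},
  {"delta_pos":[5.87,-7.13,2],"dr":[0,0,33.6],"grip":60},
  {"delta_pos":[5.87,-7.13,2],"dr":[0,0,33.6],"grip":60},
  {"delta_pos":[5.87,-7.13,2],"dr":[0,0,33.6],"grip":60},
])

```text
time: 10.0
tcp_pos: [657.7, -78.3, 68.5]
ee_rot: [3.007, -0.909, -0.004]
wrist_force: [0.1, 0.4, 0.3]
opening: 0.601
gripper_force: 0.0
```

```bash
python3 - <<'E'
from h import *
plan((659,-78,14,-33.6))
E
```

```text
(659, -78, 14, -33.6) -> [0.04, -0.03, 1.82] [0.1, 0.2, -0.0]
```

Emit:
servo_tool([
  {"delta_pos":[0,0,1.0],"dr":[0,0,0],"grip":60},
  {"delta_pos":[0,0,1.7],"dr":[0,0,0],"grip":60},
  {"delta_pos":[0,0,1.84],"dr":[0,0,0],"grip":60},
  {"delta_pos":[0,0,1.84],"dr":[0,0,0],"grip":60},
  {"delta_pos":[0,0,1.84],"dr":[0,0,0],"grip":15},
  {"delta_pos":[0,0,1.84],"dr":[0,0,0],"grip":15},
  {"delta_pos":[0,0,1.84],"dr":[0,0,0],"grip":15},
  {"delta_pos":[0,0,1.84],"dr":[0,0,0],"grip":15},
  {"delta_pos":[0,0,1.84],"dr":[0,0,0],"grip":15},
  {"delta_pos":[0,0,1.84],"dr":[0,0,0],"grip":15},
])

```text
time: 11.0
tcp_pos: [659.6, -78.3, 15.5]
ee_rot: [3.007, -0.908, 0.003]
wrist_force: [-1.2, -0.7, 6.3]
opening: 0.362
gripper_force: 30.0
```

```bash
python3 - <<'E'
from h import *
plan((443,-351,140,0))
E
```

```text
(443, -351, 140, 0) -> [-0.98, 11.57, -4.16] [0.0, -0.1, -33.6]
```

Emit:
servo_tool([
  {"delta_pos":[0,0,-1.4],"dr":[0,0,0],"grip":15},
  {"delta_pos":[0,0,-2.8],"dr":[0,0,0],"grip":15},
  {"delta_pos":[-0.1,1,-4.16],"dr":[0,0,-8],"grip":15},
  {"delta_pos":[-0.98,11.57,-4.16],"dr":[0,0,-33.6],"grip":15},
  {"delta_pos":[-0.98,11.57,-4.16],"dr":[0,0,-33.6],"grip":15},
  {"delta_pos":[-0.98,11.57,-4.16],"dr":[0,0,-33.6],"grip":15},
  {"delta_pos":[-0.98,11.57,-4.16],"dr":[0,0,-33.6],"grip":15},
  {"delta_pos":[-0.98,11.57,-4.16],"dr":[0,0,-33.6],"grip":15},
  {"delta_pos":[-0.98,11.57,-4.16],"dr":[0,0,-33.6],"grip":15},
  {"delta_pos":[-0.98,11.57,-4.16],"dr":[0,0,-33.6],"grip":15},
])

```text
time: 12.0
tcp_pos: [439.8, -353.1, 138.7]
ee_rot: [3.142, -0.005, -0.001]
wrist_force: [0.4, 0.0, -0.8]
opening: 0.36
gripper_force: 30.0
```

Emit:
servo_tool([
  {"delta_pos":[0,0,0],"dr":[0,0,0],"grip":15},
  {"delta_pos":[0,0,0],"dr":[0,0,0],"grip":15},
])

```text
time: 12.2
tcp_pos: [442.0, -350.6, 138.6]
ee_rot: [-3.141, 0.002, 0.0]
wrist_force: [0.2, 0.9, -0.1]
opening: 0.357
gripper_force: 30.0
```

```bash
python3 - <<'E'
from h import *
crop("top",370,220,90,90,6,"pics/t3.png")
plan((443,-351,23.5,0))
E
```

```text
(443, -351, 23.5, 0) -> [0.02, 0.03, 3.84] [-0.0, 0.0, 0.0]
```

View pics/t3.png

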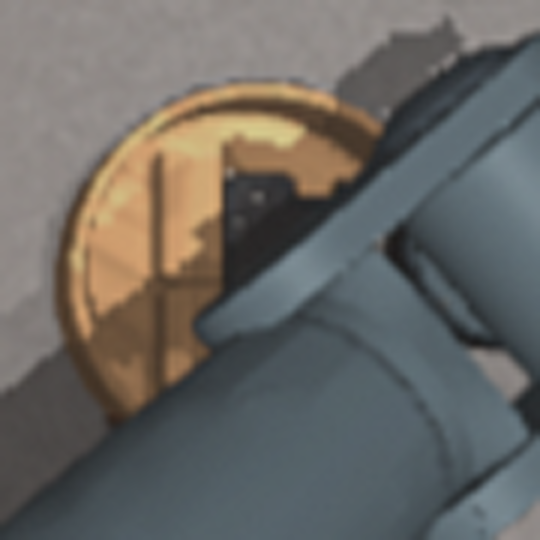

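Blanks 1 and 2 lie end to end in the box's left half (crop x 158–225); the right half is free.

Emit:
servo_tool([
  {"delta_pos":[0,0,1.4],"dr":[0,0,0],"grip":15},
  {"delta_pos":[0,0,2.7],"dr":[0,0,0],"grip":15},
  {"delta_pos":[0,0,3.6],"dr":[0,0,0],"grip":15},
  {"delta_pos":[0,0,3.84],"dr":[0,0,0],"grip":15},
  {"delta_pos":[0,0,3.86],"dr":[0,0,0],"grip":15},
  {"delta_pos":[0,0,3.86],"dr":[0,0,0],"grip":44},
  {"delta_pos":[0,0,3.86],"dr":[0,0,0],"grip":44},
  {"delta_pos":[0,0,2.5],"dr":[0,0,0],"grip":44},
  {"delta_pos":[0,0,1],"dr":[0,0,0],"grip":60},
  {"delta_pos":[0,2,0],"dr":[0,0,0],"grip":65},
])

```text
time: 13.25
tcp_pos: [444.2, -393.9, 136.0]
ee_rot: [3.138, 0.007, 0.006]
wrist_force: [1.4, -1.1, -0.9]
opening: 0.572
gripper_force: 0.0
```

```bash
python3 - <<'E'
from h import *
plan((475.7,-64.3,140,0))
E
```

```text
(475.7, -64.3, 140, 0) -> [1.1, -10.98, -0.16] [0.2, -0.2, 0.3]
```

Emit:
servo_tool([
  {"delta_pos":[1,-5.0,-0.3],"dr":[0,0,0],"grip":65},
  {"delta_pos":[1,-7.0,-0.3],"dr":[0,0,0],"grip":65},
  {"delta_pos":[1,-7.0,-0.3],"dr":[0,0,0],"grip":65},
  {"delta_pos":[1,-7.0,-0.3],"dr":[0,0,0],"grip":65},
  {"delta_pos":[1,-7.0,-0.3],"dr":[0,0,0],"grip":65},
  {"delta_pos":[1,-7.0,-0.3],"dr":[0,0,0],"grip":65},
  {"delta_pos":[1,-7.0,-0.3],"dr":[0,0,0],"grip":65},
])

```text
time: 13.95
tcp_pos: [472.7, -186.5, 141.0]
ee_rot: [3.14, -0.0, 0.002]
wrist_force: [0.1, -0.0, 0.0]
opening: 0.653
gripper_force: 0.0
```

```bash
python3 - <<'E'
from h import *
crop("top",285,170,190,142,4,"pics/t4.png")
plan((475.7,-64.3,140,0))
E
```

```text
(475.7, -64.3, 140, 0) -> [0.1, -4.09, 0.02] [0.1, -0.0, -0.1]
```

View pics/t4.png

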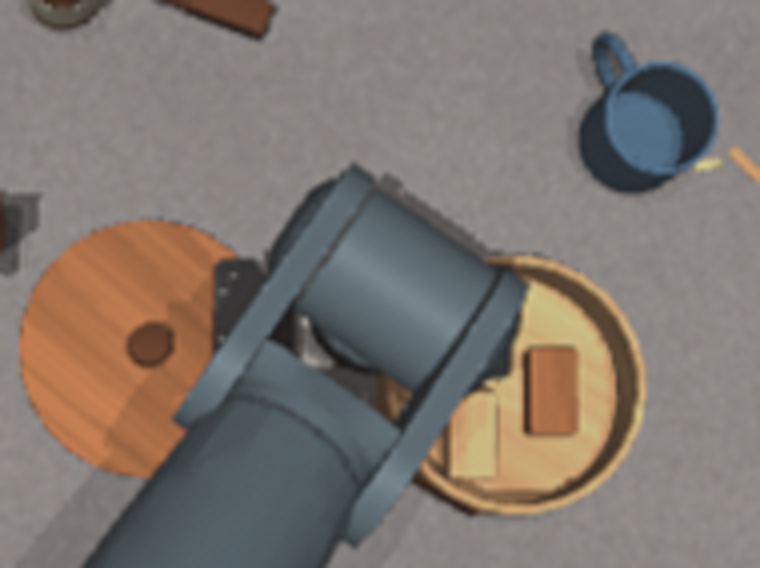

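Emit:
servo_tool([
  {"delta_pos":[0.1,-2,0],"dr":[0,0,0],"grip":65},
  {"delta_pos":[0.1,-4.07,0],"dr":[0,0,0],"grip":65},
  {"delta_pos":[0.1,-4.07,0],"dr":[0,0,0],"grip":65},
  {"delta_pos":[0.1,-4.07,0],"dr":[0,0,0],"grip":65},
  {"delta_pos":[0.1,-4.07,1.5],"dr":[0,0,0],"grip":65},
  {"delta_pos":[0.1,-4.07,2.2],"dr":[0,0,0],"grip":65},
  {"delta_pos":[0.1,-4.07,2.2],"dr":[0,0,0],"grip":65},
  {"delta_pos":[0.1,-4.07,2.2],"dr":[0,0,0],"grip":65},
  {"delta_pos":[0.1,-4.07,2.2],"dr":[0,0,0],"grip":65},
])

```text
time: 14.9
tcp_pos: [476.7, -64.9, 76.0]
ee_rot: [3.14, -0.002, 0.004]
wrist_force: [-0.0, -0.5, -0.2]
opening: 0.651
gripper_force: 0.0
```

```bash
python3 - <<'E'
from h import *
plan((475.7,-64.3,23,0))
E
```

```text
(475.7, -64.3, 23, 0) -> [-0.04, -0.02, 1.77] [0.1, -0.2, -0.1]
```

Emit:
servo_tool([
  {"delta_pos":[-0.02,0,0.8],"dr":[0,0,0],"grip":65},
  {"delta_pos":[-0.02,0,1.5],"dr":[0,0,0],"grip":65},
  {"delta_pos":[-0.02,0,1.73],"dr":[0,0,0],"grip":65},
  {"delta_pos":[-0.02,0,1.73],"dr":[0,0,0],"grip":65},
  {"delta_pos":[-0.02,0,1.73],"dr":[0,0,0],"grip":10},
  {"delta_pos":[-0.02,0,1.73],"dr":[0,0,0],"grip":10},
  {"delta_pos":[-0.02,0,1.73],"dr":[0,0,0],"grip":10},
  {"delta_pos":[-0.02,0,1.73],"dr":[0,0,0],"grip":10},
  {"delta_pos":[-0.02,0,1.73],"dr":[0,0,0],"grip":10},
  {"delta_pos":[-0.02,0,1.73],"dr":[0,0,0],"grip":10},
])

```text
time: 15.9
tcp_pos: [475.0, -63.4, 22.9]
ee_rot: [-3.141, 0.0, -0.001]
wrist_force: [-0.8, 1.7, 4.9]
opening: 0.315
gripper_force: 30.0
```

```bash
python3 - <<'E'
from h import *
im=grab_frame("top"); cv2.imwrite("pics/box.png",im[:,:,::-1])
# refine box rim: fit model circle (outer r90, z70) to image edge strength
g=cv2.GaussianBlur(cv2.cvtColor(im,cv2.COLOR_RGB2HSV)[:,:,1].astype(np.float32),(0,0),1)
a=np.linspace(0,2*np.pi,180); best=[]
for dx in np.arange(-8,8.1,1):
  for dy in np.arange(-8,8.1,1):
    def ring(r): 
        p=np.c_[450.2+dx+r*np.cos(a),-316.3+dy+r*np.sin(a),np.full(180,70.)]; u=pix("top",p).astype(np.float32)
        return cv2.remap(g,u[:,:1],u[:,1:],cv2.INTER_LINEAR).ravel()
    best.append((np.median(ring(87.5)-ring(93)),450.2+dx,-316.3+dy))
best.sort(); print(best[-6:])
plan((450.2,-316.3,120,0),(450.2,-316.3,160,0))
E
```

```text
[(np.float32(53.88613), np.float64(450.2), np.float64(-315.3)), (np.float32(54.278667), np.float64(449.2), np.float64(-316.3)), (np.float32(55.570385), np.float64(451.2), np.float64(-317.3)), (np.float32(55.739), np.float64(450.2), np.float64(-317.3)), (np.float32(55.89855), np.float64(451.2), np.float64(-316.3)), (np.float32(55.93486), np.float64(450.2), np.float64(-316.3))]
(450.2, -316.3, 120, 0) -> [-0.83, 8.43, -3.24] [-0.0, -0.0, -0.0]
(450.2, -316.3, 160, 0) -> [-0.82, 8.43, -4.57] [-0.0, -0.0, -0.0]
```

Emit:
servo_tool([
  {"delta_pos":[0,0,-1.2],"dr":[0,0,0],"grip":10},
  {"delta_pos":[0,0,-2.4],"dr":[0,0,0],"grip":10},
  {"delta_pos":[0,0.3,-3.3],"dr":[0,0,0],"grip":10},
  {"delta_pos":[-0.2,1.5,-3.3],"dr":[0,0,0],"grip":10},
  {"delta_pos":[-0.4,3,-3.3],"dr":[0,0,0],"grip":10},
  {"delta_pos":[-0.6,4.5,-3.3],"dr":[0,0,0],"grip":10},
  {"delta_pos":[-0.83,6,-3.3],"dr":[0,0,0],"grip":10},
  {"delta_pos":[-0.83,7.5,-3.3],"dr":[0,0,0],"grip":10},
  {"delta_pos":[-0.84,8.43,-3.3],"dr":[0,0,0],"grip":10},
  {"delta_pos":[-0.84,8.43,-3.3],"dr":[0,0,0],"grip":10},
])

```text
time: 16.95
tcp_pos: [448.6, -319.5, 120.8]
ee_rot: [3.141, -0.006, -0.001]
wrist_force: [0.2, 1.8, -3.4]
opening: 0.315
gripper_force: 30.0
```

Emit:
servo_tool([
  {"delta_pos":[0,0,0],"dr":[0,0,0],"grip":10},
  {"delta_pos":[0,0,0],"dr":[0,0,0],"grip":10},
  {"delta_pos":[0,0,0],"dr":[0,0,0],"grip":10},
])

```text
time: 17.25
tcp_pos: [449.4, -315.0, 121.0]
ee_rot: [-3.141, -0.002, 0.001]
wrist_force: [0.7, 0.0, -2.3]
opening: 0.314
gripper_force: 30.0
```

```bash
python3 - <<'E'
from h import *
crop("side",310,130,120,120,5,"pics/s3.png")
plan((449.8,-316.5,86,0))
E
```

```text
(449.8, -316.5, 86, 0) -> [0.01, 0.05, 1.17] [-0.0, 0.0, 0.1]
```

View pics/s3.png

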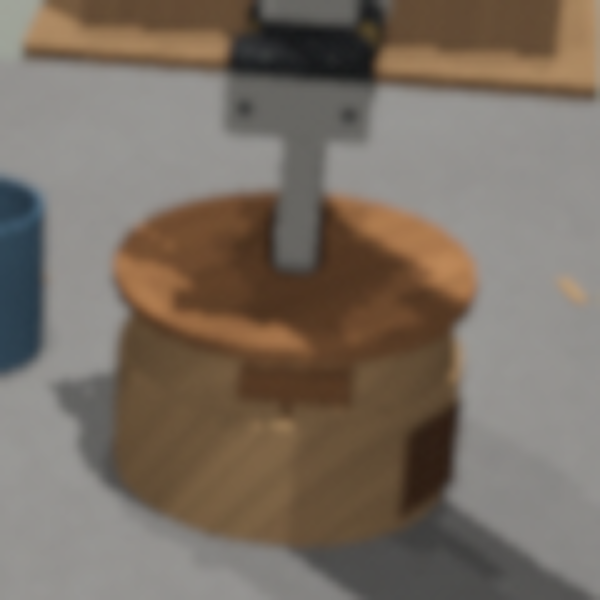

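The lid hangs level above the box (disc at crop y 190–350), centred on it.

Emit:
servo_tool([
  {"delta_pos":[0.01,0.04,0.3],"dr":[0,0,0],"grip":10},
  {"delta_pos":[0.01,0.04,0.5],"dr":[0,0,0],"grip":10},
  {"delta_pos":[0.01,0.04,0.7],"dr":[0,0,0],"grip":10},
  {"delta_pos":[0.01,0.04,0.85],"dr":[0,0,0],"grip":10},
  {"delta_pos":[0.01,0.04,1.0],"dr":[0,0,0],"grip":10},
  {"delta_pos":[0.01,0.04,1.1],"dr":[0,0,0],"grip":10},
  {"delta_pos":[0.01,0.04,1.14],"dr":[0,0,0],"grip":10},
  {"delta_pos":[0.01,0.04,1.14],"dr":[0,0,0],"grip":10},
  {"delta_pos":[0.01,0.04,1.14],"dr":[0,0,0],"grip":10},
])

```text
time: 18.2
tcp_pos: [449.9, -317.7, 87.4]
ee_rot: [3.141, -0.0, 0.0]
wrist_force: [0.5, 0.1, -2.5]
opening: 0.31
gripper_force: 30.0
```

Emit:
servo_tool([
  {"delta_pos":[0,0,0.03],"dr":[0,0,0],"grip":10},
  {"delta_pos":[0,0,0.06],"dr":[0,0,0],"grip":10},
  {"delta_pos":[0,0,0.08],"dr":[0,0,0],"grip":10},
  {"delta_pos":[0,0,0.08],"dr":[0,0,0],"grip":10},
  {"delta_pos":[0,0,0.08],"dr":[0,0,0],"grip":10},
])

```text
time: 18.7
tcp_pos: [449.8, -317.6, 85.0]
ee_rot: [3.142, -0.0, 0.0]
wrist_force: [0.2, 1.3, -0.7]
opening: 0.315
gripper_force: 30.0
```

Emit:
servo_tool([
  {"delta_pos":[0,0,0],"dr":[0,0,0],"grip":40},
  {"delta_pos":[0,0,0],"dr":[0,0,0],"grip":50},
  {"delta_pos":[0,0,0],"dr":[0,0,0],"grip":60},
  {"delta_pos":[0,0,-0.6],"dr":[0,0,0],"grip":60},
  {"delta_pos":[0,0,-1.5],"dr":[0,0,0],"grip":60},
  {"delta_pos":[0,0,-3],"dr":[0,0,0],"grip":60},
  {"delta_pos":[0,0,-5],"dr":[0,0,0],"grip":60},
  {"delta_pos":[0,0,-5],"dr":[0,0,0],"grip":35},
  {"delta_pos":[0,0,-5],"dr":[0,0,0],"grip":35},
  {"delta_pos":[0,0,-5],"dr":[0,0,0],"grip":35},
])

```text
time: 19.7
tcp_pos: [449.2, -317.0, 233.3]
ee_rot: [-3.14, 0.0, 0.002]
wrist_force: [0.4, 0.5, -0.4]
opening: 0.383
gripper_force: 0.0
```

```bash
python3 - <<'E'
from h import *
plan((454.9,177.8,250,169.2)); print(bot.sense()['joint_pos'].round(2))
E
```

```text
(454.9, 177.8, 250, 169.2) -> [0.19, -16.49, -0.53] [-0.1, -0.1, -169.2]
[-0.82 -0.01  1.79 -0.    1.37  0.75]
```

Emit:
servo_tool([
  {"delta_pos":[0.19,-16.49,-0.5],"dr":[0,0,-90],"grip":35},
  {"delta_pos":[0.19,-16.49,-0.5],"dr":[0,0,-90],"grip":35},
  {"delta_pos":[0.19,-16.49,-0.5],"dr":[0,0,-90],"grip":35},
  {"delta_pos":[0.19,-16.49,-0.5],"dr":[0,0,-90],"grip":35},
  {"delta_pos":[0.19,-16.49,-0.5],"dr":[0,0,-90],"grip":35},
  {"delta_pos":[0.19,-16.49,-0.5],"dr":[0,0,-90],"grip":35},
  {"delta_pos":[0.19,-16.49,-0.5],"dr":[0,0,-90],"grip":35},
  {"delta_pos":[0.19,-16.49,-0.5],"dr":[0,0,-90],"grip":35},
  {"delta_pos":[0.19,-16.49,-0.5],"dr":[0,0,-90],"grip":35},
  {"delta_pos":[0.19,-16.49,-0.5],"dr":[0,0,-90],"grip":35},
])

```text
time: 20.7
tcp_pos: [453.8, 179.3, 247.1]
ee_rot: [-2.289, -2.148, 0.006]
wrist_force: [1.0, -0.7, 0.1]
opening: 0.352
gripper_force: 0.0
```

```bash
python3 - <<'E'
from h import *
plan((454.9,177.8,250,169.2))
E
```

```text
(454.9, 177.8, 250, 169.2) -> [-0.05, 0.04, -0.1] [-0.2, -0.1, -82.9]
```

Emit:
servo_tool([
  {"delta_pos":[0,0,0],"dr":[0,0,-82.9],"grip":35},
  {"delta_pos":[0,0,0],"dr":[0,0,-82.9],"grip":35},
  {"delta_pos":[0,0,0],"dr":[0,0,-82.9],"grip":35},
  {"delta_pos":[0,0,0],"dr":[0,0,-82.9],"grip":35},
  {"delta_pos":[0,0,0],"dr":[0,0,-82.9],"grip":35},
  {"delta_pos":[0,0,0],"dr":[0,0,-82.9],"grip":35},
  {"delta_pos":[0,0,0],"dr":[0,0,-82.9],"grip":35},
  {"delta_pos":[0,0,0],"dr":[0,0,-82.9],"grip":35},
  {"delta_pos":[0,0,0],"dr":[0,0,-82.9],"grip":35},
  {"delta_pos":[0,0,0],"dr":[0,0,-82.9],"grip":35},
])

```text
time: 21.7
tcp_pos: [454.1, 176.9, 246.7]
ee_rot: [-0.298, -3.122, 0.002]
wrist_force: [0.4, -0.6, -0.7]
opening: 0.35
gripper_force: 0.0
```

Emit:
servo_tool([
  {"delta_pos":[0,0,1.5],"dr":[0,0,0],"grip":35},
  {"delta_pos":[0,0,2],"dr":[0,0,0],"grip":35},
  {"delta_pos":[0,0,2],"dr":[0,0,0],"grip":35},
  {"delta_pos":[0,0,2],"dr":[0,0,0],"grip":35},
  {"delta_pos":[0,0,2],"dr":[0,0,0],"grip":35},
])

```text
time: 22.2
tcp_pos: [456.4, 177.3, 191.2]
ee_rot: [0.305, 3.125, 0.001]
wrist_force: [0.1, 0.3, 0.3]
opening: 0.348
gripper_force: 0.0
```

```bash
python3 - <<'E'
from h import *
crop("side",270,200,140,180,4,"pics/s4.png")
plan((454.9,177.8,126,169.2))
E
```

```text
(454.9, 177.8, 126, 169.2) -> [0.06, 0.0, 2.18] [0.0, 0.1, -0.4]
```

View pics/s4.png

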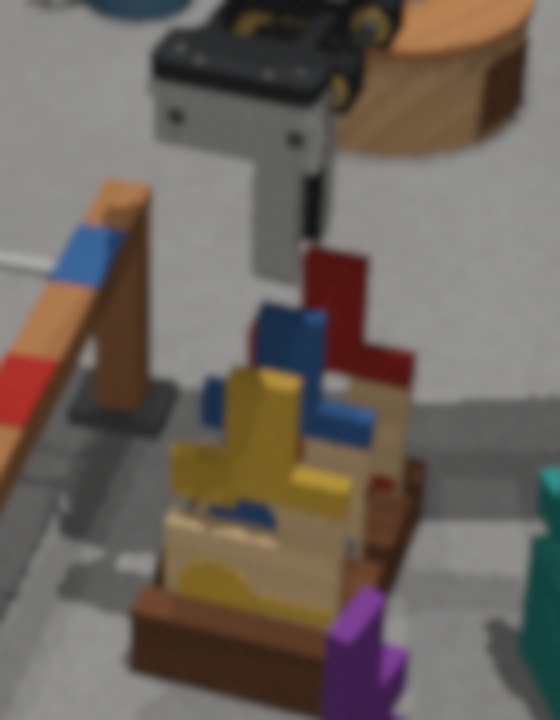

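The gripper stands over the blue tab, straddling its thickness (near finger at crop 275,250).

Emit:
servo_tool([
  {"delta_pos":[0.04,0,0.7],"dr":[0,0,0],"grip":35},
  {"delta_pos":[0.04,0,1.4],"dr":[0,0,0],"grip":35},
  {"delta_pos":[0.04,0,2.15],"dr":[0,0,0],"grip":35},
  {"delta_pos":[0.04,0,2.15],"dr":[0,0,0],"grip":35},
  {"delta_pos":[0.04,0,2.15],"dr":[0,0,0],"grip":20},
  {"delta_pos":[0.04,0,2.15],"dr":[0,0,0],"grip":0},
  {"delta_pos":[0.04,0,2.15],"dr":[0,0,0],"grip":0},
  {"delta_pos":[0.04,0,2.15],"dr":[0,0,0],"grip":0},
  {"delta_pos":[0.04,0,2.15],"dr":[0,0,0],"grip":0},
  {"delta_pos":[0.04,0,2.15],"dr":[0,0,0],"grip":0},
])

```text
time: 23.25
tcp_pos: [455.5, 178.1, 126.8]
ee_rot: [0.305, 3.124, 0.003]
wrist_force: [0.5, 3.8, 5.5]
opening: 0.101
gripper_force: 29.9
```

```bash
python3 - <<'E'
from h import *
s=bot.sense();print(s['wrist_force'],s['wrist_torque'])
plan((455,178,290,169.2))
E
```

```text
[0.49663096 3.79551691 5.54252886] [ 0.98040978 -0.22156988  0.14208081]
(455, 178, 290, 169.2) -> [0.0, 0.01, -5.44] [0.1, 0.1, -0.4]
```

Emit:
servo_tool([
  {"delta_pos":[0,0,-1],"dr":[0,0,0],"grip":0},
  {"delta_pos":[0,0,-2.5],"dr":[0,0,0],"grip":0},
  {"delta_pos":[0,0,-4],"dr":[0,0,0],"grip":0},
  {"delta_pos":[0,0,-5.5],"dr":[0,0,0],"grip":0},
  {"delta_pos":[0,0,-5.7],"dr":[0,0,0],"grip":0},
  {"delta_pos":[0,0,-5.7],"dr":[0,0,0],"grip":0},
  {"delta_pos":[0,0,-5.7],"dr":[0,0,0],"grip":0},
])

```text
time: 23.95
tcp_pos: [453.3, 177.0, 294.0]
ee_rot: [-0.306, -3.123, 0.002]
wrist_force: [0.3, 0.3, -0.9]
opening: 0.103
gripper_force: 30.0
```

```bash
python3 - <<'E'
from h import *
s=bot.sense();print(s['wrist_force'])
plan((601.1,159,297,84.4))
E
```

```text
[ 0.25777127  0.26397706 -0.90698911]
(601.1, 159, 297, 84.4) -> [-4.95, 0.37, -0.12] [-0.2, -0.1, 84.4]
```

Emit:
servo_tool([
  {"delta_pos":[-2,0.2,-0.12],"dr":[0,0,84.4],"grip":0},
  {"delta_pos":[-4.95,0.4,-0.12],"dr":[0,0,84.4],"grip":0},
  {"delta_pos":[-4.95,0.4,-0.12],"dr":[0,0,84.4],"grip":0},
  {"delta_pos":[-4.95,0.4,-0.12],"dr":[0,0,84.4],"grip":0},
  {"delta_pos":[-4.95,0.4,-0.12],"dr":[0,0,84.4],"grip":0},
  {"delta_pos":[-4.95,0.4,-0.12],"dr":[0,0,84.4],"grip":0},
  {"delta_pos":[-4.95,0.4,-0.12],"dr":[0,0,84.4],"grip":0},
  {"delta_pos":[-4.95,0.4,-0.12],"dr":[0,0,84.4],"grip":0},
  {"delta_pos":[-4.95,0.4,-0.12],"dr":[0,0,84.4],"grip":0},
  {"delta_pos":[-4.95,0.4,-0.12],"dr":[0,0,84.4],"grip":0},
])

```text
time: 24.95
tcp_pos: [601.0, 160.1, 296.3]
ee_rot: [-2.33, -2.102, 0.008]
wrist_force: [-0.4, 0.4, -0.3]
opening: 0.105
gripper_force: 30.0
```

Emit:
servo_tool([
  {"delta_pos":[0,0,0],"dr":[0,0,0],"grip":0},
  {"delta_pos":[0,0,0],"dr":[0,0,0],"grip":0},
  {"delta_pos":[0,0,0],"dr":[0,0,0],"grip":0},
])

```text
time: 25.25
tcp_pos: [601.9, 160.3, 298.7]
ee_rot: [-2.324, -2.112, 0.003]
wrist_force: [0.9, -0.4, -1.1]
opening: 0.103
gripper_force: 30.0
```

```bash
python3 - <<'E'
from h import *
plan((601.1,159,166,84.4),(596,107.2,166,84.4),(596,107.2,155,84.4))
E
```

```text
(601.1, 159, 166, 84.4) -> [-0.04, -0.01, 4.42] [-0.1, 0.0, 0.1]
(596, 107.2, 166, 84.4) -> [-1.78, -0.02, 4.42] [-0.1, 0.0, 0.1]
(596, 107.2, 155, 84.4) -> [-1.78, -0.02, 4.79] [-0.1, 0.0, 0.1]
```

Descend beside the pin, and look before sliding.

Emit:
servo_tool([
  {"delta_pos":[-0.04,0,1.5],"dr":[0,0,0],"grip":0},
  {"delta_pos":[-0.04,0,3],"dr":[0,0,0],"grip":0},
  {"delta_pos":[-0.04,0,4],"dr":[0,0,0],"grip":0},
  {"delta_pos":[-0.04,0,4.42],"dr":[0,0,0],"grip":0},
  {"delta_pos":[-0.04,0,4.42],"dr":[0,0,0],"grip":0},
  {"delta_pos":[-0.04,0,4.42],"dr":[0,0,0],"grip":0},
  {"delta_pos":[-0.04,0,4.42],"dr":[0,0,0],"grip":0},
])

```text
time: 25.95
tcp_pos: [603.8, 159.4, 170.1]
ee_rot: [2.324, 2.11, 0.006]
wrist_force: [-1.0, -0.1, 0.1]
opening: 0.105
gripper_force: 30.0
```

```bash
python3 - <<'E'
from h import *
s=bot.sense();print(s['wrist_force'])
crop("side",220,220,110,110,6,"pics/s5.png")
cv2.imwrite("pics/x.png",cv2.resize(cv2.imread("pics/s5.png"),(600,600)))
plan((596,107.2,166,84.4),(596,107.2,154.5,84.4))
E
```

```text
[-0.95582565 -0.08629074  0.14881607]
(596, 107.2, 166, 84.4) -> [-1.75, -0.09, 0.13] [0.2, -0.0, 0.0]
(596, 107.2, 154.5, 84.4) -> [-1.75, -0.09, 0.51] [0.2, -0.0, 0.0]
```

View pics/x.png

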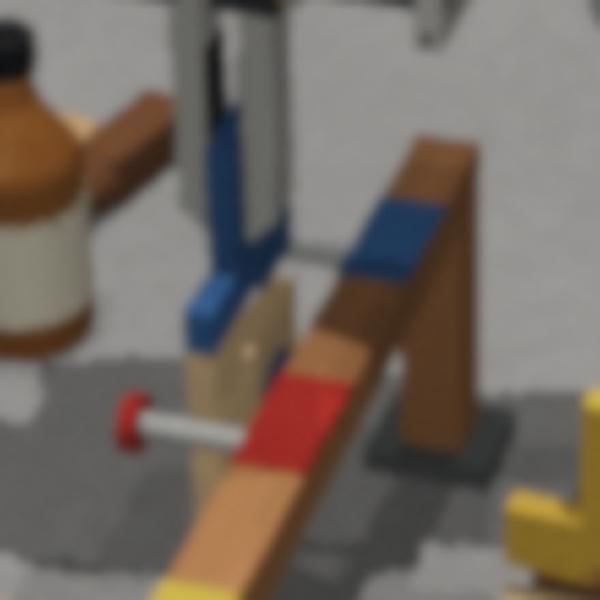

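The blue board stands beside its pin (shank visible at crop 320,255), between rail and head line, square to the pin.

Emit:
servo_tool([
  {"delta_pos":[0,-0.05,0.08],"dr":[0,0,0],"grip":0},
  {"delta_pos":[0,-0.05,0.1],"dr":[0,0,0],"grip":0},
  {"delta_pos":[0,-0.05,0.1],"dr":[0,0,0],"grip":0},
])

```text
time: 26.3
tcp_pos: [600.7, 159.3, 164.4]
ee_rot: [2.326, 2.111, 0.0]
wrist_force: [0.3, -0.3, -0.8]
opening: 0.105
gripper_force: 30.0
```

```bash
python3 - <<'E'
from h import *
plan((596,107.2,166,84.4),(596,107.2,154.5,84.4))
E
```

```text
(596, 107.2, 166, 84.4) -> [-1.75, 0.01, -0.05] [0.0, 0.0, 0.0]
(596, 107.2, 154.5, 84.4) -> [-1.75, 0.01, 0.33] [0.0, 0.0, 0.0]
```

Emit:
servo_tool([
  {"delta_pos":[-0.3,0,-0.05],"dr":[0,0,0],"grip":0},
  {"delta_pos":[-0.6,0,-0.05],"dr":[0,0,0],"grip":0},
  {"delta_pos":[-0.9,0,-0.05],"dr":[0,0,0],"grip":0},
  {"delta_pos":[-1.2,0,-0.05],"dr":[0,0,0],"grip":0},
  {"delta_pos":[-1.5,0,-0.05],"dr":[0,0,0],"grip":0},
  {"delta_pos":[-1.75,0,-0.05],"dr":[0,0,0],"grip":0},
  {"delta_pos":[-1.75,0,-0.05],"dr":[0,0,0],"grip":0},
  {"delta_pos":[-1.75,0,-0.05],"dr":[0,0,0],"grip":0},
])

```text
time: 27.1
tcp_pos: [595.7, 106.9, 165.9]
ee_rot: [-2.327, -2.11, -0.0]
wrist_force: [-0.1, -0.0, -1.1]
opening: 0.103
gripper_force: 30.0
```

```bash
python3 - <<'E'
from h import *
s=bot.sense();print(s['wrist_force'],s['wrist_torque'])
plan((596,107.2,154.5,84.4))
E
```

```text
[-0.12321385 -0.01083571 -1.05657159] [-0.02867828 -0.02550178 -0.02363078]
(596, 107.2, 154.5, 84.4) -> [0.01, 0.01, 0.38] [0.0, -0.0, 0.0]
```

Emit:
servo_tool([
  {"delta_pos":[0,0,0.1],"dr":[0,0,0],"grip":0},
  {"delta_pos":[0,0,0.2],"dr":[0,0,0],"grip":0},
  {"delta_pos":[0,0,0.28],"dr":[0,0,0],"grip":0},
  {"delta_pos":[0,0,0.34],"dr":[0,0,0],"grip":0},
  {"delta_pos":[0,0,0.37],"dr":[0,0,0],"grip":0},
  {"delta_pos":[0,0,0.37],"dr":[0,0,0],"grip":0},
  {"delta_pos":[0,0,0.37],"dr":[0,0,0],"grip":0},
])

```text
time: 27.8
tcp_pos: [595.7, 107.1, 154.8]
ee_rot: [2.327, 2.111, 0.0]
wrist_force: [-0.8, 0.2, 0.1]
opening: 0.105
gripper_force: 30.0
```

Emit:
servo_tool([
  {"delta_pos":[0,0,0.02],"dr":[0,0,0],"grip":0},
  {"delta_pos":[0,0,0.02],"dr":[0,0,0],"grip":15},
  {"delta_pos":[0,0,0.02],"dr":[0,0,0],"grip":22},
  {"delta_pos":[0,0,0.02],"dr":[0,0,0],"grip":30},
  {"delta_pos":[0,0,0.02],"dr":[0,0,0],"grip":30},
  {"delta_pos":[0,0,-0.6],"dr":[0,0,0],"grip":30},
  {"delta_pos":[0,0,-1.6],"dr":[0,0,0],"grip":32},
  {"delta_pos":[0,0,-3.0],"dr":[0,0,0],"grip":35},
  {"delta_pos":[0,0,-3.2],"dr":[0,0,0],"grip":35},
  {"delta_pos":[0,0,-3.2],"dr":[0,0,0],"grip":35},
])

```text
time: 28.8
tcp_pos: [596.6, 107.1, 252.5]
ee_rot: [2.325, 2.109, 0.004]
wrist_force: [-0.8, 0.2, -0.0]
opening: 0.348
gripper_force: 0.0
```

```bash
python3 - <<'E'
from h import *
crop("side",220,220,110,110,5,"pics/s6.png")
plan((441.7,130.2,250,169.2))
E
```

```text
(441.7, 130.2, 250, 169.2) -> [0.27, -5.18, 0.01] [-0.0, 0.0, -84.8]
```

View pics/s6.png

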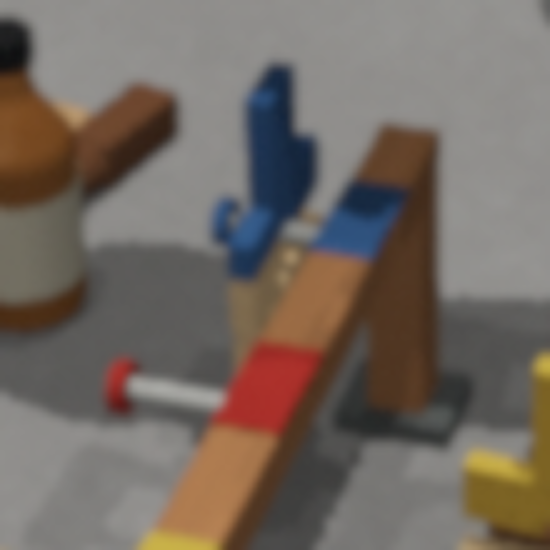

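Blue board hangs upright on the blue pin. Red next.

Emit:
servo_tool([
  {"delta_pos":[0.27,-5.18,0],"dr":[0,0,-84.8],"grip":35},
  {"delta_pos":[0.27,-5.18,0],"dr":[0,0,-84.8],"grip":35},
  {"delta_pos":[0.27,-5.18,0],"dr":[0,0,-84.8],"grip":35},
  {"delta_pos":[0.27,-5.18,0],"dr":[0,0,-84.8],"grip":35},
  {"delta_pos":[0.27,-5.18,0],"dr":[0,0,-84.8],"grip":35},
  {"delta_pos":[0.27,-5.18,0],"dr":[0,0,-84.8],"grip":35},
  {"delta_pos":[0.27,-5.18,0],"dr":[0,0,-84.8],"grip":35},
  {"delta_pos":[0.27,-5.18,0],"dr":[0,0,-84.8],"grip":35},
  {"delta_pos":[0.27,-5.18,0],"dr":[0,0,-84.8],"grip":35},
  {"delta_pos":[0.27,-5.18,0],"dr":[0,0,-84.8],"grip":35},
])

```text
time: 29.85
tcp_pos: [440.5, 130.1, 248.1]
ee_rot: [-0.285, -3.124, 0.001]
wrist_force: [1.1, 0.6, -1.2]
opening: 0.349
gripper_force: 0.0
```

Emit:
servo_tool([
  {"delta_pos":[0,0,1],"dr":[0,0,0],"grip":35},
  {"delta_pos":[0,0,2],"dr":[0,0,0],"grip":35},
  {"delta_pos":[0,0,2],"dr":[0,0,0],"grip":35},
  {"delta_pos":[0,0,2],"dr":[0,0,0],"grip":35},
  {"delta_pos":[0,0,2],"dr":[0,0,0],"grip":35},
])

```text
time: 30.35
tcp_pos: [442.4, 130.3, 191.7]
ee_rot: [0.294, 3.126, 0.0]
wrist_force: [0.0, 0.6, 0.0]
opening: 0.352
gripper_force: 0.0
```

```bash
python3 - <<'E'
from h import *
plan((441.7,130.2,126.5,169.2))
E
```

```text
(441.7, 130.2, 126.5, 169.2) -> [0.02, -0.01, 2.17] [0.0, 0.1, 0.0]
```

Emit:
servo_tool([
  {"delta_pos":[0.02,0,0.7],"dr":[0,0,0],"grip":35},
  {"delta_pos":[0.02,0,1.4],"dr":[0,0,0],"grip":35},
  {"delta_pos":[0.02,0,2.15],"dr":[0,0,0],"grip":35},
  {"delta_pos":[0.02,0,2.15],"dr":[0,0,0],"grip":35},
  {"delta_pos":[0.02,0,2.15],"dr":[0,0,0],"grip":20},
  {"delta_pos":[0.02,0,2.15],"dr":[0,0,0],"grip":0},
  {"delta_pos":[0.02,0,2.15],"dr":[0,0,0],"grip":0},
  {"delta_pos":[0.02,0,2.15],"dr":[0,0,0],"grip":0},
  {"delta_pos":[0.02,0,2.15],"dr":[0,0,0],"grip":0},
  {"delta_pos":[0.02,0,2.15],"dr":[0,0,0],"grip":0},
])

```text
time: 31.35
tcp_pos: [442.3, 130.5, 127.7]
ee_rot: [0.294, 3.125, 0.001]
wrist_force: [-0.8, 0.4, 5.8]
opening: 0.104
gripper_force: 30.0
```

Emit:
servo_tool([
  {"delta_pos":[0,0,-1],"dr":[0,0,0],"grip":0},
  {"delta_pos":[0,0,-2.5],"dr":[0,0,0],"grip":0},
  {"delta_pos":[0,0,-4],"dr":[0,0,0],"grip":0},
  {"delta_pos":[0,0,-5.5],"dr":[0,0,0],"grip":0},
  {"delta_pos":[0,0,-5.7],"dr":[0,0,0],"grip":0},
  {"delta_pos":[0,0,-5.7],"dr":[0,0,0],"grip":0},
  {"delta_pos":[0,0,-5.7],"dr":[0,0,0],"grip":0},
])

```text
time: 32.05
tcp_pos: [440.2, 130.3, 295.1]
ee_rot: [-0.294, -3.124, 0.001]
wrist_force: [-0.3, -0.7, -0.6]
opening: 0.108
gripper_force: 30.0
```

```bash
python3 - <<'E'
from h import *
plan((606.5+5.1,216.2+51.8,297,84.4))
E
```

```text
(611.6, 268.0, 297, 84.4) -> [-4.75, 5.58, -0.08] [-0.2, -0.1, 84.8]
```

Emit:
servo_tool([
  {"delta_pos":[-2,2.3,-0.12],"dr":[0,0,84.8],"grip":0},
  {"delta_pos":[-4.78,5.58,-0.12],"dr":[0,0,84.8],"grip":0},
  {"delta_pos":[-4.78,5.58,-0.12],"dr":[0,0,84.8],"grip":0},
  {"delta_pos":[-4.78,5.58,-0.12],"dr":[0,0,84.8],"grip":0},
  {"delta_pos":[-4.78,5.58,-0.12],"dr":[0,0,84.8],"grip":0},
  {"delta_pos":[-4.78,5.58,-0.12],"dr":[0,0,84.8],"grip":0},
  {"delta_pos":[-4.78,5.58,-0.12],"dr":[0,0,84.8],"grip":0},
  {"delta_pos":[-4.78,5.58,-0.12],"dr":[0,0,84.8],"grip":0},
  {"delta_pos":[-4.78,5.58,-0.12],"dr":[0,0,84.8],"grip":0},
  {"delta_pos":[-4.78,5.58,-0.12],"dr":[0,0,84.8],"grip":0},
])

```text
time: 33.05
tcp_pos: [612.1, 267.7, 297.1]
ee_rot: [-2.331, -2.103, 0.008]
wrist_force: [0.2, -0.7, -1.4]
opening: 0.106
gripper_force: 30.0
```

Emit:
servo_tool([
  {"delta_pos":[0,0,0],"dr":[0,0,0],"grip":0},
  {"delta_pos":[0,0,0],"dr":[0,0,0],"grip":0},
  {"delta_pos":[0,0,0],"dr":[0,0,0],"grip":0},
  {"delta_pos":[0,0,0],"dr":[0,0,0],"grip":0},
])

```text
time: 33.45
tcp_pos: [613.2, 267.9, 300.3]
ee_rot: [-2.325, -2.112, 0.001]
wrist_force: [0.0, 0.5, 0.1]
opening: 0.105
gripper_force: 30.0
```

```bash
python3 - <<'E'
from h import *
plan((611.6,268,166.7,84.4))
E
```

```text
(611.6, 268, 166.7, 84.4) -> [-0.0, -0.05, 4.45] [-0.0, 0.0, 0.1]
```

Emit:
servo_tool([
  {"delta_pos":[0,-0.05,1.5],"dr":[0,0,0],"grip":0},
  {"delta_pos":[0,-0.05,3],"dr":[0,0,0],"grip":0},
  {"delta_pos":[0,-0.05,4],"dr":[0,0,0],"grip":0},
  {"delta_pos":[0,-0.05,4.45],"dr":[0,0,0],"grip":0},
  {"delta_pos":[0,-0.05,4.45],"dr":[0,0,0],"grip":0},
  {"delta_pos":[0,-0.05,4.45],"dr":[0,0,0],"grip":0},
  {"delta_pos":[0,-0.05,4.45],"dr":[0,0,0],"grip":0},
  {"delta_pos":[0,-0.05,4.45],"dr":[0,0,0],"grip":0},
  {"delta_pos":[0,-0.05,4.45],"dr":[0,0,0],"grip":0},
  {"delta_pos":[0,-0.05,4.45],"dr":[0,0,0],"grip":0},
])

```text
time: 34.45
tcp_pos: [612.1, 268.2, 168.0]
ee_rot: [2.326, 2.111, 0.002]
wrist_force: [0.6, -0.4, -0.4]
opening: 0.102
gripper_force: 30.0
```

```bash
python3 - <<'E'
from h import *
print(bot.sense()['wrist_force']); plan((606.4,216.2,166.7,84.4))
E
```

```text
[ 0.56815594 -0.4047144  -0.43547865]
(606.4, 216.2, 166.7, 84.4) -> [-1.74, -0.02, 0.04] [0.1, -0.0, 0.0]
```

Emit:
servo_tool([
  {"delta_pos":[-0.3,0,0.03],"dr":[0,0,0],"grip":0},
  {"delta_pos":[-0.6,0,0.03],"dr":[0,0,0],"grip":0},
  {"delta_pos":[-0.9,0,0.03],"dr":[0,0,0],"grip":0},
  {"delta_pos":[-1.2,0,0.03],"dr":[0,0,0],"grip":0},
  {"delta_pos":[-1.5,0,0.03],"dr":[0,0,0],"grip":0},
  {"delta_pos":[-1.74,0,0.03],"dr":[0,0,0],"grip":0},
  {"delta_pos":[-1.74,0,0.03],"dr":[0,0,0],"grip":0},
  {"delta_pos":[-1.74,0,0.03],"dr":[0,0,0],"grip":0},
])

```text
time: 35.25
tcp_pos: [606.8, 216.1, 166.5]
ee_rot: [-2.327, -2.111, -0.0]
wrist_force: [-0.2, 0.3, -1.0]
opening: 0.108
gripper_force: 30.0
```

```bash
python3 - <<'E'
from h import *
print(bot.sense()['wrist_force'],bot.sense()['wrist_torque']); plan((606.4,216.2,155.5,84.4))
E
```

```text
[-0.20451483  0.28988258 -0.98078192] [-0.03577884 -0.09968705 -0.0206031 ]
(606.4, 216.2, 155.5, 84.4) -> [0.0, -0.01, 0.37] [0.0, -0.0, 0.0]
```

Emit:
servo_tool([
  {"delta_pos":[0,0,0.1],"dr":[0,0,0],"grip":0},
  {"delta_pos":[0,0,0.2],"dr":[0,0,0],"grip":0},
  {"delta_pos":[0,0,0.28],"dr":[0,0,0],"grip":0},
  {"delta_pos":[0,0,0.34],"dr":[0,0,0],"grip":0},
  {"delta_pos":[0,0,0.37],"dr":[0,0,0],"grip":0},
  {"delta_pos":[0,0,0.37],"dr":[0,0,0],"grip":0},
  {"delta_pos":[0,0,0.37],"dr":[0,0,0],"grip":0},
])

```text
time: 35.95
tcp_pos: [606.8, 216.3, 155.6]
ee_rot: [-2.327, -2.111, -0.0]
wrist_force: [-1.1, 0.1, 2.1]
opening: 0.107
gripper_force: 30.0
```

Emit:
servo_tool([
  {"delta_pos":[0,0,0.02],"dr":[0,0,0],"grip":0},
  {"delta_pos":[0,0,0.02],"dr":[0,0,0],"grip":15},
  {"delta_pos":[0,0,0.02],"dr":[0,0,0],"grip":22},
  {"delta_pos":[0,0,0.02],"dr":[0,0,0],"grip":30},
  {"delta_pos":[0,0,0.02],"dr":[0,0,0],"grip":30},
  {"delta_pos":[0,0,-0.6],"dr":[0,0,0],"grip":30},
  {"delta_pos":[0,0,-1.6],"dr":[0,0,0],"grip":32},
  {"delta_pos":[0,0,-3.0],"dr":[0,0,0],"grip":35},
  {"delta_pos":[0,0,-3.2],"dr":[0,0,0],"grip":35},
  {"delta_pos":[0,0,-3.2],"dr":[0,0,0],"grip":35},
])

```text
time: 36.95
tcp_pos: [607.8, 216.4, 253.3]
ee_rot: [2.325, 2.11, 0.005]
wrist_force: [0.8, -0.1, 0.2]
opening: 0.354
gripper_force: 0.0
```

```bash
python3 - <<'E'
from h import *
plan((460.8,228.5,250,169.2))
E
```

```text
(460.8, 228.5, 250, 169.2) -> [-0.07, -4.92, 0.09] [0.2, 0.1, -84.8]
```

Yellow.

Emit:
servo_tool([
  {"delta_pos":[-0.07,-4.9,0],"dr":[0,0,-84.8],"grip":35},
  {"delta_pos":[-0.07,-4.9,0],"dr":[0,0,-84.8],"grip":35},
  {"delta_pos":[-0.07,-4.9,0],"dr":[0,0,-84.8],"grip":35},
  {"delta_pos":[-0.07,-4.9,0],"dr":[0,0,-84.8],"grip":35},
  {"delta_pos":[-0.07,-4.9,0],"dr":[0,0,-84.8],"grip":35},
  {"delta_pos":[-0.07,-4.9,0],"dr":[0,0,-84.8],"grip":35},
  {"delta_pos":[-0.07,-4.9,0],"dr":[0,0,-84.8],"grip":35},
  {"delta_pos":[-0.07,-4.9,0],"dr":[0,0,-84.8],"grip":35},
  {"delta_pos":[-0.07,-4.9,0],"dr":[0,0,-84.8],"grip":35},
  {"delta_pos":[-0.07,-4.9,0],"dr":[0,0,-84.8],"grip":35},
])

```text
time: 37.95
tcp_pos: [459.2, 228.1, 248.8]
ee_rot: [-0.285, -3.125, 0.002]
wrist_force: [-0.2, -0.0, -1.7]
opening: 0.346
gripper_force: 0.0
```

Emit:
servo_tool([
  {"delta_pos":[0,0,1],"dr":[0,0,0],"grip":35},
  {"delta_pos":[0,0,2],"dr":[0,0,0],"grip":35},
  {"delta_pos":[0,0,2],"dr":[0,0,0],"grip":35},
  {"delta_pos":[0,0,2],"dr":[0,0,0],"grip":35},
  {"delta_pos":[0,0,2],"dr":[0,0,0],"grip":35},
])

```text
time: 38.45
tcp_pos: [460.9, 228.5, 192.4]
ee_rot: [0.295, 3.126, 0.001]
wrist_force: [-1.0, -0.3, 0.5]
opening: 0.349
gripper_force: 0.0
```

```bash
python3 - <<'E'
from h import *
plan((460.8,228.5,126.5,169.2))
E
```

```text
(460.8, 228.5, 126.5, 169.2) -> [0.01, -0.0, 2.2] [0.0, 0.1, 0.0]
```

Emit:
servo_tool([
  {"delta_pos":[0.01,0,0.7],"dr":[0,0,0],"grip":35},
  {"delta_pos":[0.01,0,1.4],"dr":[0,0,0],"grip":35},
  {"delta_pos":[0.01,0,2.2],"dr":[0,0,0],"grip":35},
  {"delta_pos":[0.01,0,2.2],"dr":[0,0,0],"grip":35},
  {"delta_pos":[0.01,0,2.2],"dr":[0,0,0],"grip":20},
  {"delta_pos":[0.01,0,2.2],"dr":[0,0,0],"grip":0},
  {"delta_pos":[0.01,0,2.2],"dr":[0,0,0],"grip":0},
  {"delta_pos":[0.01,0,2.2],"dr":[0,0,0],"grip":0},
  {"delta_pos":[0.01,0,2.2],"dr":[0,0,0],"grip":0},
  {"delta_pos":[0.01,0,2.2],"dr":[0,0,0],"grip":0},
])

```text
time: 39.45
tcp_pos: [461.1, 228.8, 127.0]
ee_rot: [0.294, 3.125, 0.002]
wrist_force: [0.7, 0.5, 5.9]
opening: 0.101
gripper_force: 30.0
```

Emit:
servo_tool([
  {"delta_pos":[0,0,-1],"dr":[0,0,0],"grip":0},
  {"delta_pos":[0,0,-2.5],"dr":[0,0,0],"grip":0},
  {"delta_pos":[0,0,-4],"dr":[0,0,0],"grip":0},
  {"delta_pos":[0,0,-5.5],"dr":[0,0,0],"grip":0},
  {"delta_pos":[0,0,-5.7],"dr":[0,0,0],"grip":0},
  {"delta_pos":[0,0,-5.7],"dr":[0,0,0],"grip":0},
  {"delta_pos":[0,0,-5.7],"dr":[0,0,0],"grip":0},
])

```text
time: 40.15
tcp_pos: [459.0, 228.1, 294.2]
ee_rot: [-0.294, -3.125, 0.002]
wrist_force: [-0.0, 0.2, -0.5]
opening: 0.101
gripper_force: 30.0
```

```bash
python3 - <<'E'
from h import *
plan((617.4+5.1,326+51.8,297,84.4))
E
```

```text
(622.5, 377.8, 297, 84.4) -> [-4.42, 5.92, -0.12] [-0.2, -0.1, 84.8]
```

Emit:
servo_tool([
  {"delta_pos":[-2,2.6,-0.12],"dr":[0,0,84.8],"grip":0},
  {"delta_pos":[-4.44,5.92,-0.12],"dr":[0,0,84.8],"grip":0},
  {"delta_pos":[-4.44,5.92,-0.12],"dr":[0,0,84.8],"grip":0},
  {"delta_pos":[-4.44,5.92,-0.12],"dr":[0,0,84.8],"grip":0},
  {"delta_pos":[-4.44,5.92,-0.12],"dr":[0,0,84.8],"grip":0},
  {"delta_pos":[-4.44,5.92,-0.12],"dr":[0,0,84.8],"grip":0},
  {"delta_pos":[-4.44,5.92,-0.12],"dr":[0,0,84.8],"grip":0},
  {"delta_pos":[-4.44,5.92,-0.12],"dr":[0,0,84.8],"grip":0},
  {"delta_pos":[-4.44,5.92,-0.12],"dr":[0,0,84.8],"grip":0},
  {"delta_pos":[-4.44,5.92,-0.12],"dr":[0,0,84.8],"grip":0},
])

```text
time: 41.15
tcp_pos: [622.9, 377.6, 295.9]
ee_rot: [-2.331, -2.103, 0.009]
wrist_force: [0.6, -0.4, -1.0]
opening: 0.106
gripper_force: 30.0
```

Emit:
servo_tool([
  {"delta_pos":[0,0,0],"dr":[0,0,0],"grip":0},
  {"delta_pos":[0,0,0],"dr":[0,0,0],"grip":0},
  {"delta_pos":[0,0,0],"dr":[0,0,0],"grip":0},
  {"delta_pos":[0,0,0],"dr":[0,0,0],"grip":0},
])

```text
time: 41.55
tcp_pos: [623.8, 378.0, 299.4]
ee_rot: [-2.325, -2.112, 0.001]
wrist_force: [0.6, -0.0, -1.4]
opening: 0.104
gripper_force: 30.0
```

```bash
python3 - <<'E'
from h import *
plan((622.3,377.8,166,84.4))
E
```

```text
(622.3, 377.8, 166, 84.4) -> [-0.01, -0.05, 4.45] [-0.0, 0.0, 0.1]
```

Emit:
servo_tool([
  {"delta_pos":[0,-0.05,1.5],"dr":[0,0,0],"grip":0},
  {"delta_pos":[0,-0.05,3],"dr":[0,0,0],"grip":0},
  {"delta_pos":[0,-0.05,4],"dr":[0,0,0],"grip":0},
  {"delta_pos":[0,-0.05,4.47],"dr":[0,0,0],"grip":0},
  {"delta_pos":[0,-0.05,4.47],"dr":[0,0,0],"grip":0},
  {"delta_pos":[0,-0.05,4.47],"dr":[0,0,0],"grip":0},
  {"delta_pos":[0,-0.05,4.47],"dr":[0,0,0],"grip":0},
  {"delta_pos":[0,-0.05,4.47],"dr":[0,0,0],"grip":0},
  {"delta_pos":[0,-0.05,4.47],"dr":[0,0,0],"grip":0},
  {"delta_pos":[0,-0.05,4.47],"dr":[0,0,0],"grip":0},
])

```text
time: 42.55
tcp_pos: [622.8, 378.3, 166.6]
ee_rot: [2.326, 2.111, 0.002]
wrist_force: [-0.7, -0.0, -1.3]
opening: 0.103
gripper_force: 30.0
```

```bash
python3 - <<'E'
from h import *
print(bot.sense()['wrist_force']); plan((617.3,326,166,84.4))
E
```

```text
[-0.67946567 -0.01779279 -1.31368843]
(617.3, 326, 166, 84.4) -> [-1.75, -0.01, 0.02] [0.1, -0.0, 0.0]
```

Emit:
servo_tool([
  {"delta_pos":[-0.3,0,0.02],"dr":[0,0,0],"grip":0},
  {"delta_pos":[-0.6,0,0.02],"dr":[0,0,0],"grip":0},
  {"delta_pos":[-0.9,0,0.02],"dr":[0,0,0],"grip":0},
  {"delta_pos":[-1.2,0,0.02],"dr":[0,0,0],"grip":0},
  {"delta_pos":[-1.5,0,0.02],"dr":[0,0,0],"grip":0},
  {"delta_pos":[-1.75,0,0.02],"dr":[0,0,0],"grip":0},
  {"delta_pos":[-1.75,0,0.02],"dr":[0,0,0],"grip":0},
  {"delta_pos":[-1.75,0,0.02],"dr":[0,0,0],"grip":0},
])

```text
time: 43.35
tcp_pos: [617.4, 325.8, 165.3]
ee_rot: [-2.327, -2.111, -0.0]
wrist_force: [0.2, 0.4, -0.7]
opening: 0.11
gripper_force: 30.0
```

```bash
python3 - <<'E'
from h import *
print(bot.sense()['wrist_force'],bot.sense()['wrist_torque']); plan((617.3,326,154.9,84.4))
E
```

```text
[ 0.15364096  0.44848762 -0.71882518] [-0.03797114 -0.05199994  0.07004565]
(617.3, 326, 154.9, 84.4) -> [0.01, -0.01, 0.35] [0.0, -0.0, 0.0]
```

Emit:
servo_tool([
  {"delta_pos":[0,0,0.1],"dr":[0,0,0],"grip":0},
  {"delta_pos":[0,0,0.2],"dr":[0,0,0],"grip":0},
  {"delta_pos":[0,0,0.28],"dr":[0,0,0],"grip":0},
  {"delta_pos":[0,0,0.33],"dr":[0,0,0],"grip":0},
  {"delta_pos":[0,0,0.35],"dr":[0,0,0],"grip":0},
  {"delta_pos":[0,0,0.35],"dr":[0,0,0],"grip":0},
  {"delta_pos":[0,0,0.35],"dr":[0,0,0],"grip":0},
])

```text
time: 44.05
tcp_pos: [617.5, 326.0, 154.9]
ee_rot: [2.327, 2.111, 0.001]
wrist_force: [-0.6, 1.0, 1.1]
opening: 0.103
gripper_force: 30.0
```

Emit:
servo_tool([
  {"delta_pos":[0,0,0.02],"dr":[0,0,0],"grip":0},
  {"delta_pos":[0,0,0.02],"dr":[0,0,0],"grip":15},
  {"delta_pos":[0,0,0.02],"dr":[0,0,0],"grip":22},
  {"delta_pos":[0,0,0.02],"dr":[0,0,0],"grip":30},
  {"delta_pos":[0,0,0.02],"dr":[0,0,0],"grip":30},
  {"delta_pos":[0,0,-0.6],"dr":[0,0,0],"grip":30},
  {"delta_pos":[0,0,-1.6],"dr":[0,0,0],"grip":32},
  {"delta_pos":[0,0,-3.0],"dr":[0,0,0],"grip":35},
  {"delta_pos":[0,0,-4.5],"dr":[0,0,0],"grip":35},
  {"delta_pos":[0,0,-5.5],"dr":[0,0,0],"grip":35},
])

```text
time: 45.05
tcp_pos: [618.1, 326.2, 323.9]
ee_rot: [2.325, 2.11, 0.006]
wrist_force: [0.6, -1.0, 0.8]
opening: 0.35
gripper_force: 0.0
```

Emit:
servo_tool([
  {"delta_pos":[0,-4,-1],"dr":[0,0,0],"grip":35},
  {"delta_pos":[0,-4,-1],"dr":[0,0,0],"grip":35},
  {"delta_pos":[0,-4,-1],"dr":[0,0,0],"grip":35},
  {"delta_pos":[0,-4,-1],"dr":[0,0,0],"grip":35},
  {"delta_pos":[0,-4,-1],"dr":[0,0,0],"grip":35},
])

```text
time: 45.55
tcp_pos: [498.2, 337.5, 349.9]
ee_rot: [2.326, 2.111, 0.001]
wrist_force: [-0.1, 0.2, -0.8]
opening: 0.352
gripper_force: 0.0
```

```bash
python3 - <<'E'
from h import *
crop("side",195,145,230,260,2.3,"pics/s9.png"); crop("top",140,150,330,160,2.4,"pics/t9.png")
E
```

```text
(no output)
```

View pics/s9.png

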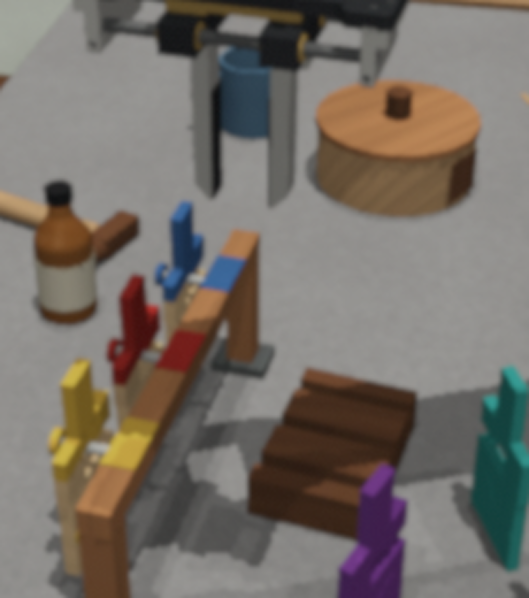

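View pics/t9.png

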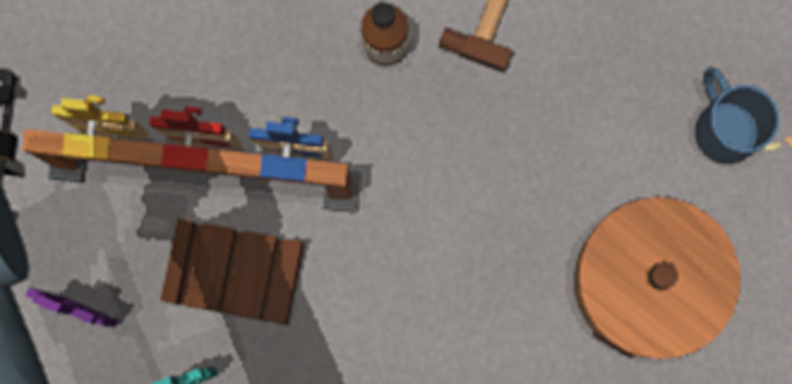

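All three boards hang plumb on their own pins, and the lid sits level on the box with the blanks inside. The bottle and mug haven't moved.

```bash
python3 -c "
from rig import bot
print(bot.hand_in())"
```

```text
the job is handed in; nothing more can be done
None
```

The job is handed in at about 46 s: all three blanks are in the box, the lid sits level on it, and the red, blue and yellow boards each hang on the pin of their own colour; the hand-in returned no verdict.

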